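# Close the washed storage jars and set them on the tray

### The job

The storage jars and their lids are washed and dry; some lids stand on edge in the wooden lid stand. Stand every jar whose lid is there upright on the floor of the wooden tray, closed with the lid of its own colour: plug down, wood inlay up, fully home in the mouth. Leave the other kitchen things where they are; a jar without a lid may stay where it is.

Things in the scene. Friction and masses are not known exactly. Their poses are not given: they have to be found in the camera images.
- lid_red: lid of the red jar (may be absent): a red disc 56 mm across and 12 mm thick with a pale wood inlay on its top face and, on its underside, a white plug 32 mm across that stands out 11 mm. Origin at the centre of the coloured disc; its z axis points out of the top face, away from the plug (so rim down = z up). It starts on edge in the stand, z level. It sits loosely on a jar
- lid_blue: lid of the blue jar (may be absent): a blue disc 56 mm across and 12 mm thick with a pale wood inlay on its top face and, on its underside, a white plug 32 mm across that stands out 11 mm. Origin at the centre of the coloured disc; its z axis points out of the top face, away from the plug (so rim down = z up). It starts on edge in the stand, z level. It sits loosely on a jar
- lid_green: lid of the green jar (may be absent): a green disc 56 mm across and 12 mm thick with a pale wood inlay on its top face and, on its underside, a white plug 32 mm across that stands out 11 mm. Origin at the centre of the coloured disc; its z axis points out of the top face, away from the plug (so rim down = z up). It starts on edge in the stand, z level. It sits loosely on a jar
- lid_yellow: lid of the yellow jar (may be absent): a yellow disc 56 mm across and 12 mm thick with a pale wood inlay on its top face and, on its underside, a white plug 32 mm across that stands out 11 mm. Origin at the centre of the coloured disc; its z axis points out of the top face, away from the plug (so rim down = z up). It starts on edge in the stand, z level. It sits loosely on a jar
- jar_red: red ceramic jar, loose, empty, 48 mm across and 62 mm tall with a white band round it; open mouth about 37 mm across. Origin at the centre of its foot, z up. With its lid fully home the lid's origin is 68 mm above this point; the lid then overhangs it by 4 mm all round, which leaves little room to grip below, so it is easier to carry open
- jar_blue: blue ceramic jar, loose, empty, 48 mm across and 62 mm tall with a white band round it; open mouth about 37 mm across. Origin at the centre of its foot, z up. With its lid fully home the lid's origin is 68 mm above this point; the lid then overhangs it by 4 mm all round, which leaves little room to grip below, so it is easier to carry open
- jar_green: green ceramic jar, loose, empty, 48 mm across and 62 mm tall with a white band round it; open mouth about 37 mm across. Origin at the centre of its foot, z up. With its lid fully home the lid's origin is 68 mm above this point; the lid then overhangs it by 4 mm all round, which leaves little room to grip below, so it is easier to carry open
- jar_yellow: yellow ceramic jar, loose, empty, 48 mm across and 62 mm tall with a white band round it; open mouth about 37 mm across. Origin at the centre of its foot, z up. With its lid fully home the lid's origin is 68 mm above this point; the lid then overhangs it by 4 mm all round, which leaves little room to grip below, so it is easier to carry open
- rack: wooden lid stand, 200 x 160 mm, fixed: two rows of two places, each carries one lid on edge (lid centre 40 mm above the table) between four thin steel pins that reach 34 mm above the table. Origin at its centre on the table; its y axis runs through the lids' faces (lids stand in planes across y), places at x = +-55, y = +-55 mm; some places are empty
- tray: pale wooden tray, fixed, outside 360 (x) x 140 (y) mm, walls 8 mm thick and 20 mm high. Origin at the centre of its underside; the inner floor lies 8 mm above it
- mug: white mug 76 mm across, 90 mm tall, origin under its centre; not part of the job
- oil: green glass oil bottle 54 mm across, 170 mm tall, origin under its centre; not part of the job
- can: steel can 66 mm across, 100 mm tall, origin under its centre; not part of the job
- spatula: spatula lying flat, origin under its middle; not part of the job
- salt: dark wooden salt pot 44 mm across, 50 mm tall, origin under its centre; not part of the job
- sponge: yellow sponge block 45 x 70 x 30 mm, origin under its centre; not part of the job

How it is judged:
At the end, for the whole second after the job is handed in: Every lid that is present sits in the jar of its own colour, top face up and level (within 0.1 rad, 6 mm of centre, 2.5 mm of fully home), and that jar stands upright on the tray's inner floor, wholly inside the walls, released and at rest (horizontal distance between lid_red and jar_red below 0.006 m and z of lid_red in the frame of jar_red between 0.0655 and 0.0705 m and angle between each of lid_red, lid_blue, lid_green, lid_yellow's own z axis and vertical below 0.1 rad and angle between the z axis of lid_red and the z axis of jar_red, either way round below 0.08 rad and x of lid_red in the frame of tray between -0.152 and 0.152 m and y of lid_red in the frame of tray between -0.044 and 0.044 m and z of lid_red in the frame of tray between 0.072 and 0.08 m and linear speed of each of lid_red, lid_blue, lid_green, lid_yellow below 0.02 m/s and horizontal distance between lid_blue and jar_blue below 0.006 m and z of lid_blue in the frame of jar_blue between 0.0655 and 0.0705 m and angle between the z axis of lid_blue and the z axis of jar_blue, either way round below 0.08 rad and x of lid_blue in the frame of tray between -0.152 and 0.152 m and y of lid_blue in the frame of tray between -0.044 and 0.044 m and z of lid_blue in the frame of tray between 0.072 and 0.08 m and horizontal distance between lid_green and jar_green below 0.006 m and z of lid_green in the frame of jar_green between 0.0655 and 0.0705 m and angle between the z axis of lid_green and the z axis of jar_green, either way round below 0.08 rad and x of lid_green in the frame of tray between -0.152 and 0.152 m and y of lid_green in the frame of tray between -0.044 and 0.044 m and z of lid_green in the frame of tray between 0.072 and 0.08 m and horizontal distance between lid_yellow and jar_yellow below 0.006 m and z of lid_yellow in the frame of jar_yellow between 0.0655 and 0.0705 m and angle between the z axis of lid_yellow and the z axis of jar_yellow, either way round below 0.08 rad and x of lid_yellow in the frame of tray between -0.152 and 0.152 m and y of lid_yellow in the frame of tray between -0.044 and 0.044 m and z of lid_yellow in the frame of tray between 0.072 and 0.08 m); the robot touches nothing.
It fails at once if a bystander (mug, oil bottle, can, spatula, salt pot, sponge) is shoved or knocked more than 5 cm from its place (distance of any of mug, oil, can, spatula, salt, sponge from where it was at the start of the episode above 0.05 m).
Of lid_red, lid_blue, lid_green, lid_yellow only 3 to 4 are there at a start; the rules pass over those that are not, and their reading is None.
At some moment in a run one of jar_red, jar_blue, jar_green, jar_yellow may be knocked a few centimetres aside while the robot is not near it.
It also fails if it takes over 210 s, if anything falls off the work surface, if the arm or the gripper's body presses on something with over 40 N, if the wrist force passes 120 N, or if a joint passes its speed limit or range.

### The arm

A 6-joint arm with a two-finger parallel gripper is mounted at the origin on the work surface. World frame = base frame: x ahead of the robot, y to its left, z up, the work surface at z = 0. Lengths are in m, angles in rad, forces in N, time in s.
With the tool pointing down it reaches from about 0.35 to 0.775 m from the base axis. Payload 5.5 kg.
Tool frame: the origin (TCP) lies at the very end of the fingers, on their centre line; the grasp point (between the pads) lies 19 mm behind it; z points along the fingers, x is the direction in which the jaws open and shut, and the axes are right-handed (so a half turn about z gives the same grasp; the last joint's range is limited). The gripper opens to 85 mm and grips with 20 to 120 N. Pads are 22 mm wide; open, the fingers measure 114 mm over their backs; the gripper's body (76 mm by 85 mm) begins 54 mm behind the grasp point. The pads swing forward as they close: fully open they stand 13 mm farther back than shut.
Start: joints at [1.164, 0.313, 0.046, 1.304, 0, 1.431], TCP at [0.152, 0.555, 0.231] pointing down, gripper open.
Joint ranges: [-2.76, 2.76], [-0.86, 1.69], [-1.03, 1.26], [-2.2, 2.34], [-1.47, 1.5], [-3.14, 3.14]. Speed limits (rad/s): [2.57, 2.57, 3.14, 3.14, 3.14, 3.14].

### API

Orientations are given as a unit quaternion [w, x, y, z].
In Python, from workcell import env gives the robot as it stands.
- The arm moves only by the shell command python3 -m inch 'ROWS' [FORCE]. ROWS is JSON, a list of rows, each a list of 7 numbers: the turn, a rotation vector about the tool's x, y, z each as a share of 8 degrees, from -1 to 1, then the shift along the tool's x, y, z each as a share of 0.05 m, from -1 to 1, then the closure, from 0 (fully open) to 1 (shut). A call has 1 to 12 rows; each row shifts and turns the commanded pose from where the row before left it, along the tool's axes as they then stand; what a row does not reach is not made up. A row lasts 1/10 s, in which the tool goes at most 50 mm and 8.59 degrees, less where a joint would pass 70% of its speed; a pose out of reach is approached as far as the arm can. A call with a number of a shift or a turn outside -1 to 1 is refused whole. A call with a gripper value outside its range is refused whole. The fingers move at their own pace and stop on an object; FORCE is the grip in N (left out, the last holds). Time passes only in rows, so rows that do not move let the fingers close. It gives the time, the measured TCP pose, the force and the opening at its end, in the units of the state.
- env.get_state(): the state, without advancing time (a new reading comes with each control period).
- env.read_camera(name): name is "scene" or "top" or "wrist"; returns the picture (480x640x3 uint8, red, green, blue); there is no depth.
- env.calibration(name): a dict with "fx", "fy", "cx", "cy" (pixels), "rvec" (rotation vector, rad) and "tvec" (3), from world to camera coordinates, as OpenCV has them; the wrist camera has in their place "hand_eye" (4x4, takes a point from camera to tool coordinates, whose origin is the TCP and whose axes are the tool frame's). Camera axes: x right, y down, z forward; pixel columns grow to the right and rows downward; lengths in m; the calibration is good to about 2 mm. A picture is of the moment at which its call begins: read the wrist's pose just before it. calibration takes no time and is no camera call.
- env.hand_in(): hands the job in, once; it reports no verdict.
The state is a dict: "clock": time; "joint_pos": joint angles; "qvel": joint speeds; "tau": joint torques, N m; "tcp_pos": TCP position; "orientation": TCP orientation; "wrist_force": force on the tool from outside, world axes, zero at the start; "ft_torque": the same for the moment, N m; "finger_gap": finger opening in m.
Only numpy, scipy, OpenCV 4.12 (cv2) and the standard library are available. Lean on these libraries where they do the work, as an engineer would, in place of code of your own. Each camera call takes 0.05 s, during which the arm holds its last target.

## Working session

There is one attempt and no reset: what is moved stays moved. The work goes in short steps, Python scripts to look and compute and a shell command to move; the robot and the scene stay as the last step left them, time stands still between calls to the robot, and variables do not carry over. Pictures are saved under pics/ and viewed, and the job is handed in when it is done.

```bash
ls; mkdir -p pics
python3 - <<'E'
from workcell import env
import cv2
s=env.get_state()
print({k:(v if not hasattr(v,'tolist') else v.tolist()) for k,v in s.items()})
for n in ['scene','top','wrist']:
    im=env.read_camera(n); cv2.imwrite(f'pics/{n}0.png',im[:,:,::-1]); print(n,env.calibration(n))
E
```

```text
pics
{'clock': 0.0, 'joint_pos': [1.1643911573158259, 0.3139971499327261, 0.044954958744533556, 1.3036085250229736, 1.4270879744039072e-05, 1.4312307490853677], 'qvel': [-0.0020544429151418313, 0.0014272944675481675, -0.0010015231527413372, 0.0008467477187576283, 0.0007482953070048181, 0.001508995876881536], 'tau': [-6.089490938165909e-06, -48.06293606758118, 29.85331356525421, 0.019435066496953368, -5.227619681136275e-05, 1.156982733618861e-05], 'tcp_pos': [0.15139448577684736, 0.5541661847894269, 0.23040091117166472], 'orientation': [0.00044836742420424077, 0.7948846226117765, 0.606759900615259, -0.0008116078780818972], 'wrist_force': [1.093554288743246, -0.6287318143992443, -0.24490594685729175], 'ft_torque': [-0.008632193452604476, -0.028231020978063345, 0.009252305270816044], 'finger_gap': 0.08546985471616725}
scene {'fx': 564.08046295693, 'fy': 564.08046295693, 'cx': 312.69899980666275, 'cy': 254.3694515805638, 'rvec': array([ 1.70712321,  1.8270716 , -0.72743258]), 'tvec': array([-0.02617007, -0.38073756,  1.62086979])}
top {'fx': 444.54545495827756, 'fy': 444.54545495827756, 'cx': 313.54155686394915, 'cy': 239.82269132823137, 'rvec': array([ 2.09012832, -2.12284585,  0.17907729]), 'tvec': array([0.07889463, 0.57862585, 1.11977185])}
wrist {'fx': 431.93369298130574, 'fy': 431.93369298130574, 'cx': 307.7577780655559, 'cy': 236.46584392569082, 'hand_eye': array([[ 9.99999825e-01, -5.76459007e-05,  5.88235664e-04,
        -7.09246954e-04],
       [-1.26872337e-04,  9.51098249e-01,  3.08888497e-01,
        -7.92976057e-02],
       [-5.77276066e-04, -3.08888518e-01,  9.51098076e-01,
        -1.42936096e-01],
       [ 0.00000000e+00,  0.00000000e+00,  0.00000000e+00,
         1.00000000e+00]])}
```

View pics/scene0.png

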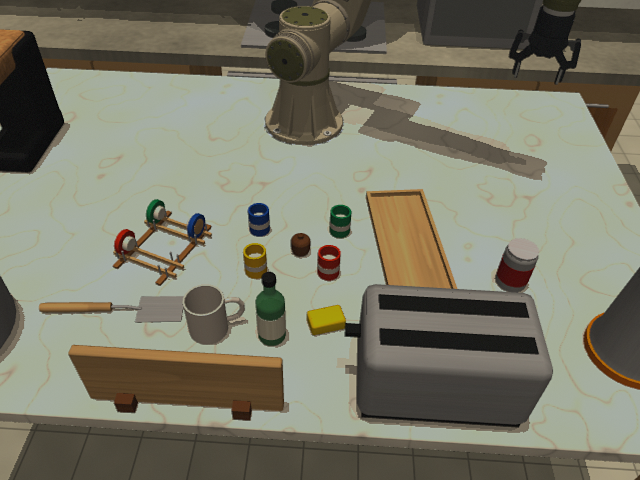

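View pics/top0.png

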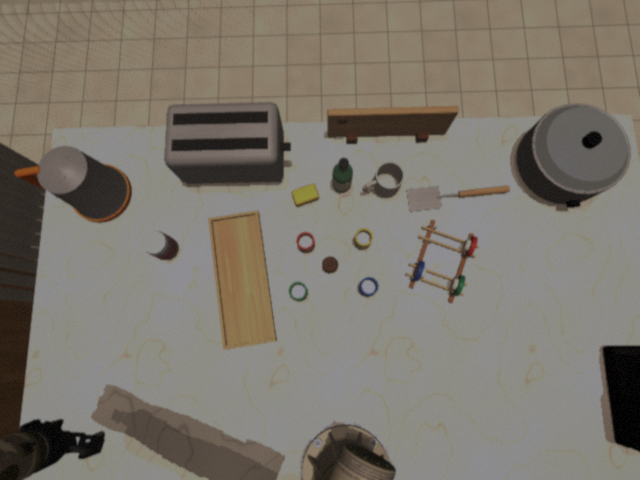

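View pics/wrist0.png

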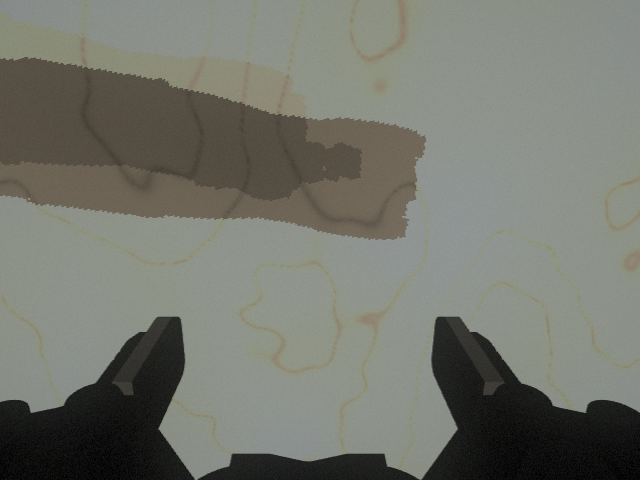

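```bash
cat > h.py <<'E'
from workcell import env
import cv2, numpy as np
from scipy.spatial.transform import Rotation as R
def Q(q): return R.from_quat([q[1],q[2],q[3],q[0]])
def cam(n,st=None):
    c=env.calibration(n); K=np.array([[c['fx'],0,c['cx']],[0,c['fy'],c['cy']],[0,0,1]])
    if n=='wrist':
        st=st or env.get_state(); T=np.eye(4);T[:3,:3]=Q(st['orientation']).as_matrix();T[:3,3]=st['tcp_pos']
        M=T@c['hand_eye']; return K,M[:3,:3],M[:3,3]
    Rm=cv2.Rodrigues(c['rvec'])[0]; return K,Rm.T,-Rm.T@c['tvec']
def ray(C,uv):
    K,Rw,o=C; d=Rw@np.linalg.inv(K)@np.array([uv[0],uv[1],1.]); return o,d
def onz(C,uv,z):
    o,d=ray(C,uv); return o+d*(z-o[2])/d[2]
def proj(C,p):
    K,Rw,o=C; q=K@(Rw.T@(np.array(p,float)-o)); return q[:2]/q[2]
HUE={'red':[(0,8),(170,180)],'blue':[(105,130)],'green':[(60,90)],'yellow':[(18,32)]}
def mask(im,col,s=110,v=30):
    h=cv2.cvtColor(im,cv2.COLOR_RGB2HSV); m=np.zeros(im.shape[:2],np.uint8)
    for a,b in HUE[col]: m|=cv2.inRange(h,(a,s,v),(b,255,255))
    return m
def blobs(m,mn=25):
    n,l,st,c=cv2.connectedComponentsWithStats(m)
    return [(st[i],c[i]) for i in range(1,n) if st[i,4]>=mn]
def snap(n,name):
    st=env.get_state(); im=env.read_camera(n); cv2.imwrite(f'pics/{name}.png',im[:,:,::-1]); return im,cam(n,st)
E
python3 - <<'E'
from h import *
for n in ['top','scene']:
    im=cv2.imread(f'pics/{n}0.png')[:,:,::-1].copy(); C=cam(n)
    for c in HUE:
        for st,ce in blobs(mask(im,c,100,40)): print(n,c,st.tolist(),ce.round(1),onz(C,(st[0]+st[2]/2-.5,st[1]+st[3]/2-.5),.05).round(3))
im=cv2.imread('pics/top0.png'); cv2.imwrite('pics/t1.png',cv2.resize(im[195:360,200:500],(800,440),interpolation=cv2.INTER_CUBIC))
im=cv2.imread('pics/scene0.png'); cv2.imwrite('pics/s1.png',cv2.resize(im[180:300,100:360],(800,370),interpolation=cv2.INTER_CUBIC))
E
```

```text
top red [297, 232, 17, 19, 106] [305.1 241.4] [0.579 0.093 0.05 ]
top red [466, 236, 11, 20, 111] [471.8 246.3] [ 0.559 -0.345  0.05 ]
top blue [415, 262, 9, 18, 71] [419.4 270.6] [ 0.495 -0.205  0.05 ]
top green [455, 277, 9, 17, 65] [459.9 284.9] [ 0.455 -0.305  0.05 ]
top yellow [292, 184, 27, 22, 387] [304.9 194.5] [0.708 0.092 0.05 ]
top yellow [233, 214, 43, 132, 2874] [251.7 289.2] [0.478 0.228 0.05 ]
top yellow [355, 229, 18, 18, 109] [363.4 237.8] [ 0.585 -0.063  0.05 ]
top yellow [226, 256, 6, 38, 95] [228.5 276. ] [0.492 0.296 0.05 ]
top yellow [216, 278, 9, 66, 120] [220.5 311.6] [0.398 0.316 0.05 ]
top yellow [226, 309, 13, 38, 250] [231.7 330. ] [0.355 0.283 0.05 ]
scene red [114, 229, 21, 26, 245] [121.8 240.3] [ 0.572 -0.341  0.05 ]
scene red [318, 245, 23, 25, 433] [328.7 256.8] [0.584 0.094 0.05 ]
scene red [497, 258, 37, 30, 572] [512.8 275.6] [0.598 0.476 0.05 ]
scene red [318, 269, 21, 12, 133] [327.9 275.3] [0.634 0.094 0.05 ]
scene blue [248, 203, 21, 22, 352] [258.2 213.5] [ 0.461 -0.07   0.05 ]
scene blue [187, 213, 18, 25, 169] [193.4 223.4] [ 0.509 -0.201  
[... 519 characters left out ...]
w [268, 40, 35, 27, 189] [286.3  50.4] [-0.317 -0.083  0.05 ]
scene yellow [367, 191, 27, 85, 326] [379.2 228.2] [0.503 0.202 0.05 ]
scene yellow [381, 195, 39, 92, 1473] [400.3 240.5] [0.523 0.245 0.05 ]
scene yellow [409, 195, 9, 14, 56] [412.7 201.2] [0.39  0.281 0.05 ]
scene yellow [422, 198, 13, 31, 87] [428.6 212.5] [0.428 0.313 0.05 ]
scene yellow [419, 234, 12, 32, 67] [425.  248.5] [0.546 0.295 0.05 ]
scene yellow [243, 243, 24, 25, 452] [254.3 255. ] [ 0.59 -0.06  0.05]
scene yellow [245, 266, 22, 13, 134] [255.4 273.5] [ 0.638 -0.052  0.05 ]
scene yellow [42, 304, 45, 3, 87] [ 63.7 305.5] [ 0.751 -0.403  0.05 ]
scene yellow [307, 305, 39, 30, 905] [325.9 319.5] [0.748 0.095 0.05 ]
```

View pics/t1.png

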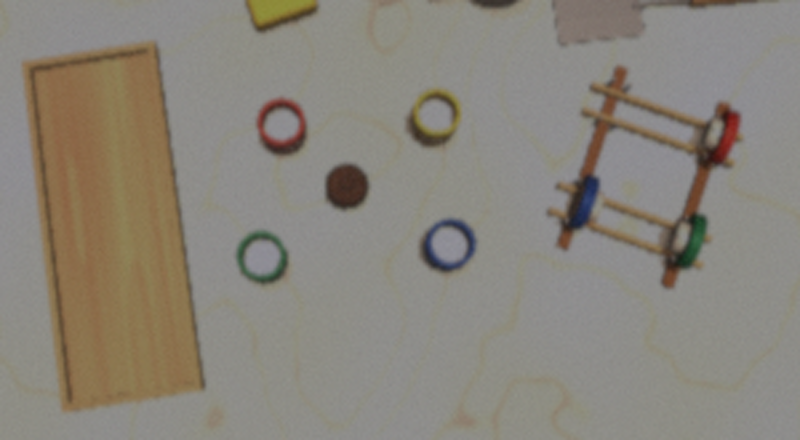

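View pics/s1.png

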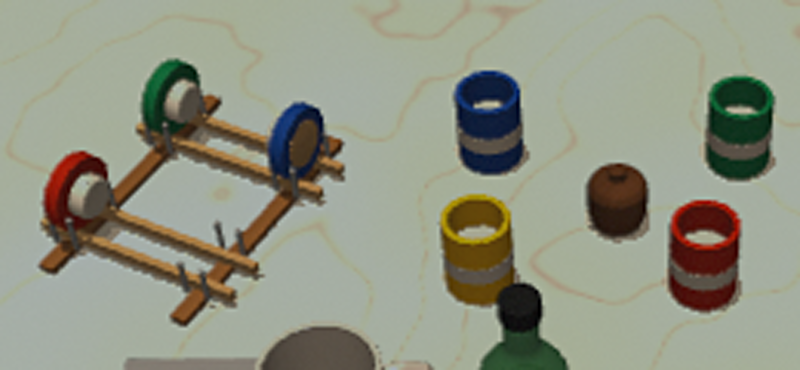

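Run:
```python
from h import *
im=cv2.imread('pics/top0.png')[:,:,::-1].copy(); C=cam('top')
for c in ['red','blue','green','yellow']:
    for st,ce in blobs(mask(im,c,60,20),60):
        if 200<ce[0]<500 and 210<ce[1]<310: print(c,st.tolist(),onz(C,(st[0]+st[2]/2-.5,st[1]+st[3]/2-.5),.062).round(3))
# tray: outer boundary at wall-top z=.02
h=cv2.cvtColor(im,cv2.COLOR_RGB2HSV)
m=cv2.inRange(h,(8,70,40),(28,255,255)); m=cv2.morphologyEx(m,cv2.MORPH_CLOSE,np.ones((5,5)))
for st,ce in blobs(m,2000):
    print(st,ce)
    l=cv2.connectedComponents(m)[1]; lab=l[int(ce[1]),int(ce[0])]
    cnt=np.argwhere(l==lab)[:,::-1].astype(np.float32)
    P=np.array([onz(C,p,.02)[:2] for p in cnt],np.float32)
    print('tray',cv2.minAreaRect(P))
# salt pot, dark
print('salt',onz(C,(329.5,264.5),.045))
for c in [(620,70),(565,240),(722,105),(670,285)]:
    print('beam',onz(C,(200+c[0]*300/800,195+c[1]*165/440),.01).round(3))
s=env.get_state(); print(Q(s['orientation']).as_matrix().round(3))
```

```text
red [296, 232, 19, 20, 162] [0.575 0.092 0.062]
red [464, 235, 14, 22, 128] [ 0.556 -0.339  0.062]
blue [414, 261, 10, 19, 91] [ 0.494 -0.201  0.062]
blue [360, 278, 18, 18, 93] [ 0.454 -0.07   0.062]
green [454, 276, 11, 19, 83] [ 0.454 -0.302  0.062]
yellow [226, 213, 50, 136, 3244] [0.474 0.235 0.062]
yellow [354, 228, 19, 22, 169] [ 0.58  -0.061  0.062]
yellow [226, 256, 6, 38, 95] [0.491 0.293 0.062]
[ 327  105  132   38 3703] [390.21793141 121.07372401]
tray ((0.9224366545677185, -0.16098786890506744), (0.3785972595214844, 0.10822068899869919), 89.96955871582031)
[ 209  211   67  138 6849] [241.18732662 280.1673237 ]
tray ((0.486849844455719, 0.26894432306289673), (0.35877230763435364, 0.1413191705942154), 8.315574645996094)
[   0  246   37  224 4674] [ 12.76700899 355.89837398]
tray ((0.3044653832912445, 0.857918381690979), (0.5798515677452087, 0.10037052631378174), 7.230820655822754)
[ 303  426   92   54 2994] [343.08116232 457.65798263]
tray ((0.04572327062487602, -0.008135423064231873), (0.22507290542125702, 0.12316357344388962), 89.75462341308594)
salt [0.51498577 0.02882584 0.045     ]
beam [ 0.636 -0.258  0.01 ]
beam [ 0.461 -0.192  0.01 ]
beam [ 0.597 -0.36   0.01 ]
beam [ 0.414 -0.293  0.01 ]
[[ 0.264  0.965 -0.001]
 [ 0.965 -0.264 -0.001]
 [-0.001 -0.    -1.   ]]
```

```bash
cat >> h.py <<'E'
def tooldown(ang,tilt=0):
    """tool x horizontal at world angle ang deg; z down; then tilt deg about tool x (+ : rotvec +x)"""
    a=np.radians(ang); x=np.array([np.cos(a),np.sin(a),0]); z=np.array([0,0,-1.]); y=np.cross(z,x)
    return R.from_matrix(np.c_[x,y,z])*R.from_rotvec([np.radians(tilt),0,0])
def plan(p,Rt=None):
    s=env.get_state(); R0=Q(s['orientation']); 
    if Rt is None: Rt=R0
    rv=(R0.inv()*Rt).as_rotvec(); n=max(1,int(np.ceil(np.linalg.norm(rv)/np.radians(8)-.02)))
    print('turn total(units)',(rv/np.radians(8)).round(2),' x%d rows of'%n,(rv/np.radians(8)/n).round(3))
    d=Rt.inv().apply(np.array(p)-s['tcp_pos'])/.05; m=max(1,int(np.ceil(np.linalg.norm(d)-.02)))
    print('shift total(units)',d.round(3),' x%d rows of'%m,(d/m).round(3))
E
python3 - <<'E'
from h import *
plan([.46,.03,.25],tooldown(98.3))
E
```

```text
turn total(units) [-0.    0.01 -2.95]  x3 rows of [-0.001  0.003 -0.983]
shift total(units) [-11.267   4.592  -0.387]  x13 rows of [-0.867  0.353 -0.03 ]
```

```bash
python3 -m inch '[[0,0,-0.983,0,0,0,0],[0,0,-0.983,0,0,0,0],[0,0,-0.983,0,0,0,0],[0,0,0,-0.87,0.35,-0.03,0],[0,0,0,-0.87,0.35,-0.03,0],[0,0,0,-0.87,0.35,-0.03,0],[0,0,0,-0.87,0.35,-0.03,0],[0,0,0,-0.87,0.35,-0.03,0],[0,0,0,-0.87,0.35,-0.03,0]]' && python3 -m inch '[[0,0,0,-0.87,0.35,-0.03,0],[0,0,0,-0.87,0.35,-0.03,0],[0,0,0,-0.87,0.35,-0.03,0],[0,0,0,-0.87,0.35,-0.03,0],[0,0,0,-0.87,0.35,-0.03,0],[0,0,0,-0.87,0.35,-0.03,0],[0,0,0,-0.87,0.35,-0.03,0],[0,0,0,0,0,0,0],[0,0,0,0,0,0,0]]'
python3 - <<'E'
from h import *
im,C=snap('wrist','w1'); plan([.46,.03,.25],tooldown(98.3))
E
```

```text
clock: 1.05
tcp_pos: [0.2936, 0.3099, 0.2402]
orientation: [0.0, 0.654, 0.757, 0.0]
wrist_force: [1.0, 0.1, -0.2]
finger_gap: 0.0849
clock: 1.95
tcp_pos: [0.4583, 0.0271, 0.2502]
orientation: [-0.001, 0.655, 0.756, -0.0]
wrist_force: [-0.3, 0.7, 0.3]
finger_gap: 0.0851
turn total(units) [-0.01 -0.01 -0.01]  x1 rows of [-0.01  -0.006 -0.005]
shift total(units) [0.032 0.049 0.008]  x1 rows of [0.032 0.049 0.008]
```

View pics/w1.png

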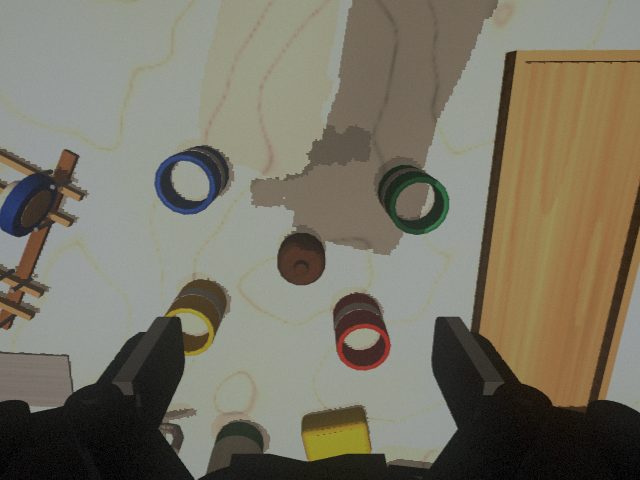

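```bash
cat >> h.py <<'E'
def rim(im,C,col,guess,z=.062,v=None,win=50,dbg=False):
    """centre of bright jar rim (outer ring) near guessed pixel"""
    h=cv2.cvtColor(im,cv2.COLOR_RGB2HSV)[:,:,2]
    m=mask(im,col,120,30); w=np.zeros_like(m); cv2.circle(w,tuple(int(g) for g in guess),win,255,-1); m&=w
    if not m.any(): return None
    vv=h[m>0]; t=v or cv2.threshold(vv.reshape(-1,1),0,255,cv2.THRESH_OTSU)[0]
    m[h<=t]=0
    n,l,st,c=cv2.connectedComponentsWithStats(m); i=1+np.argmax(st[1:,4]); 
    cnt=max(cv2.findContours((l==i).astype(np.uint8),cv2.RETR_EXTERNAL,cv2.CHAIN_APPROX_NONE)[0],key=len)
    P=np.array([onz(C,p[0],z)[:2] for p in cv2.convexHull(cnt)],np.float32)
    (x,y),r=cv2.minEnclosingCircle(P); 
    A=np.c_[2*P,np.ones(len(P))]; s=np.linalg.lstsq(A,(P**2).sum(1),rcond=None)[0]; rr=np.sqrt(s[2]+s[0]**2+s[1]**2)
    print(col,'minenc',np.round([x,y,2*r],4),'fit',np.round([s[0],s[1],2*rr],4),'t',t,'n',st[i,4])
    return s[:2]
E
python3 - <<'E'
from h import *
im=cv2.imread('pics/w1.png')[:,:,::-1].copy(); C=cam('wrist')
for c,g in [('red',(363,346)),('green',(419,206)),('blue',(187,182)),('yellow',(192,332))]: rim(im,C,c,g)
E
```

```text
red minenc [0.5797 0.0946 0.047 ] fit [0.5796 0.0947 0.0464] t 116.0 n 598
green minenc [0.4473 0.1244 0.042 ] fit [0.4477 0.1165 0.0433] t 81.0 n 248
blue minenc [ 0.4573 -0.069   0.0459] fit [ 0.4571 -0.069   0.045 ] t 109.0 n 445
yellow minenc [ 0.5866 -0.0597  0.0471] fit [ 0.5867 -0.06    0.0466] t 111.0 n 442
```

Run:
```python
from h import *
plan([.5797,.0947,.12],tooldown(98.3))
```

```text
turn total(units) [-0.01 -0.01 -0.01]  x1 rows of [-0.01  -0.006 -0.005]
shift total(units) [0.967 2.605 2.608]  x4 rows of [0.242 0.651 0.652]
```

```bash
python3 -m inch '[[0,0,0,0.242,0.651,0.652,0],[0,0,0,0.242,0.651,0.652,0],[0,0,0,0.242,0.651,0.652,0],[0,0,0,0.242,0.651,0.652,0],[0,0,0,0,0,0,0],[0,0,0,0,0,0.65,0],[0,0,0,0,0,0.65,0],[0,0,0,0,0,0.64,0],[0,0,0,0,0,0,0]]' 40
python3 - <<'E'
from h import *
plan([.5797,.0947,.023],tooldown(98.3)); snap('wrist','w2')
E
```

```text
clock: 2.9
tcp_pos: [0.5754, 0.096, 0.0202]
orientation: [-0.003, 0.653, 0.757, -0.003]
wrist_force: [-1.3, 0.5, 0.0]
finger_gap: 0.0852
turn total(units) [-0.06 -0.01  0.02]  x1 rows of [-0.058 -0.008  0.016]
shift total(units) [-0.037  0.082 -0.055]  x1 rows of [-0.037  0.082 -0.055]
```

View pics/w2.png

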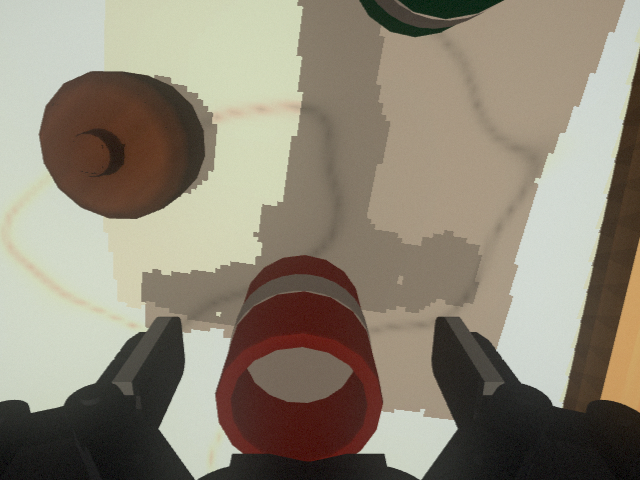

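```bash
python3 -m inch '[[0,0,0,-0.03,0.08,-0.05,0],[0,0,0,0,0,0,0],[0,0,0,0,0,0,1],[0,0,0,0,0,0,1],[0,0,0,0,0,0,1],[0,0,0,0,0,0,1],[0,0,0,0,0,0,1]]' 40
python3 - <<'E'
from h import *
im,C=snap('wrist','w3'); plan([.571,.2813,.2],tooldown(98.3));rim(im,C,'red',(300,400),win=100)
E
```

```text
clock: 3.65
tcp_pos: [0.585, 0.0938, 0.027]
orientation: [0.001, 0.654, 0.756, 0.001]
wrist_force: [-1.1, 0.6, 5.2]
finger_gap: 0.0469
turn total(units) [0.01 0.   0.  ]  x1 rows of [0.011 0.    0.001]
shift total(units) [ 3.75   0.264 -3.461]  x6 rows of [ 0.625  0.044 -0.577]
red minenc [0.5804 0.0924 0.0471] fit [0.5812 0.0924 0.0455] t 88.0 n 4662
```

View pics/w3.png

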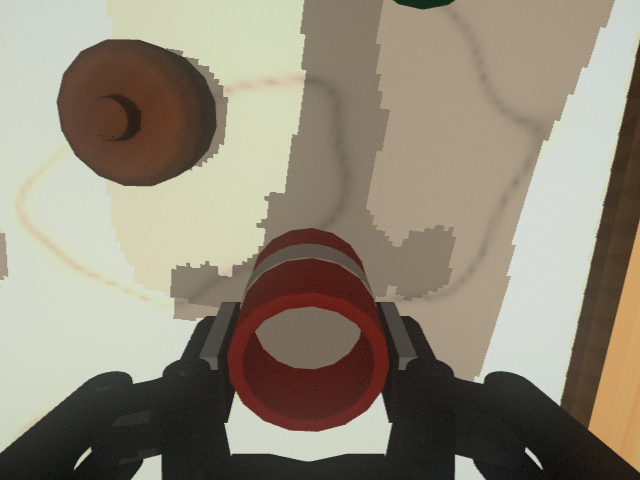

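```bash
python3 -m inch '[[0,0,0,0,0,-0.5,1],[0,0,0,0,0,-0.9,1],[0,0,0,0.4,0,-0.3,1],[0,0,0,0.8,0.1,0,1],[0,0,0,0.8,0.1,0,1],[0,0,0,0.8,0.1,0,1],[0,0,0,0.6,0,0,1],[0,0,0,0.35,0,0,1],[0,0,0,0,0,0,1],[0,0,0,0,0,0,1],[0,0,0,0,0,0,1]]'
python3 - <<'E'
from h import *
im,C=snap('wrist','w4'); plan([.575,.282,.038],tooldown(98.3));rim(im,C,'red',(300,400),win=100,z=env.get_state()['tcp_pos'][2]+.035)
E
```

```text
clock: 4.8
tcp_pos: [0.5723, 0.2802, 0.1107]
orientation: [0.0, 0.655, 0.756, -0.0]
wrist_force: [-0.2, 0.5, -2.1]
finger_gap: 0.0465
turn total(units) [-0.    0.   -0.01]  x1 rows of [-0.002  0.003 -0.012]
shift total(units) [0.031 0.057 1.456]  x2 rows of [0.016 0.028 0.728]
red minenc [0.5674 0.2788 0.0472] fit [0.5684 0.2788 0.0453] t 83.0 n 4648
```

View pics/w4.png

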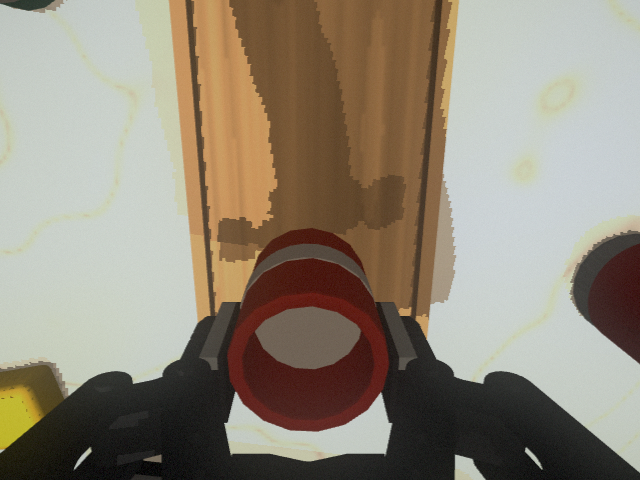

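```bash
python3 -m inch '[[0,0,0,0.02,0.03,0.5,1],[0,0,0,0,0,0.5,1],[0,0,0,0,0,0.3,1],[0,0,0,0,0,0.1,1],[0,0,0,0,0,0.05,1],[0,0,0,0,0,0,1],[0,0,0,0,0,0,1],[0,0,0,0,0,0,1]]'; python3 -m inch '[[0,0,0,0,0,0.05,1],[0,0,0,0,0,0,1],[0,0,0,0,0,0,1]]'
```

```text
clock: 5.65
tcp_pos: [0.5743, 0.2829, 0.0395]
orientation: [0.0, 0.654, 0.756, 0.001]
wrist_force: [0.8, 0.3, -2.1]
finger_gap: 0.0465
clock: 5.95
tcp_pos: [0.5734, 0.2828, 0.0359]
orientation: [-0.0, 0.654, 0.757, 0.0]
wrist_force: [-0.2, 0.0, -2.7]
finger_gap: 0.0471
```

```bash
python3 -m inch '[[0,0,0,0,0,0.03,1],[0,0,0,0,0,0.02,1],[0,0,0,0,0,0,1],[0,0,0,0,0,0,1]]'; python3 -m inch '[[0,0,0,0,0,0,0],[0,0,0,0,0,0,0],[0,0,0,0,0,0,0],[0,0,0,0,0,0,0],[0,0,0,0,0,0,0],[0,0,0,0,0,-0.5,0],[0,0,0,0,0,-1,0],[0,0,0,0,0,-1,0],[0,0,0,0,0,-0.8,0],[0,0,0,0,0,0,0],[0,0,0,0,0,0,0]]'
python3 - <<'E'
from h import *
im,C=snap('wrist','w5');rim(im,C,'red',(300,360),win=100,z=.07); plan([.41,.03,.2],tooldown(98.3))
E
```

```text
clock: 6.35
tcp_pos: [0.5737, 0.2828, 0.035]
orientation: [0.0, 0.654, 0.757, 0.001]
wrist_force: [-2.6, -1.5, 7.0]
finger_gap: 0.0464
clock: 7.45
tcp_pos: [0.5743, 0.2829, 0.1997]
orientation: [0.001, 0.654, 0.756, 0.001]
wrist_force: [0.3, -0.3, -0.4]
finger_gap: 0.0854
turn total(units) [-0. -0.  0.]  x1 rows of [-0.002 -0.     0.   ]
shift total(units) [-4.528 -3.962 -0.042]  x6 rows of [-0.755 -0.66  -0.007]
```

View pics/w5.png

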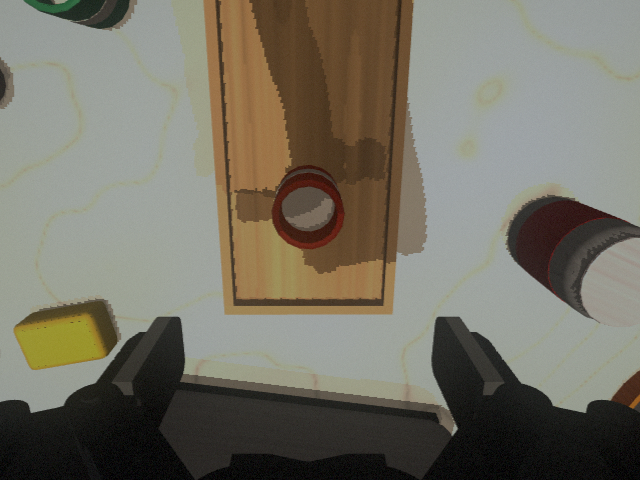

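Run:
```python
from h import *
im=cv2.imread('pics/w5.png')[:,:,::-1].copy();C=cam('wrist'); print(onz(C,(308,212),.07)); rim(im,C,'red',(308,212),win=60,z=.07)
for p in [(220,0),(233,300),(386,300),(401,0)]: print(onz(C,p,.008))
```

```text
[0.56525642 0.28112694 0.07      ]
red minenc [0.5727 0.284  0.0443] fit [0.5687 0.282  0.0435] t 82.0 n 486
[0.44115228 0.20184543 0.008     ]
[0.6670985  0.23158016 0.008     ]
[0.64830097 0.36040445 0.008     ]
[0.42314684 0.32506419 0.008     ]
```

```bash
python3 -m inch '[[0,0,0,-0.7,-0.65,0,0],[0,0,0,-0.7,-0.65,0,0],[0,0,0,-0.7,-0.65,0,0],[0,0,0,-0.7,-0.65,0,0],[0,0,0,0,-0.2,0,0],[0,0,0,0,0,0,0],[0,0,0,0,0,0,0],[0,0,0,0,0,0,0]]'
python3 - <<'E'
from h import *
im,C=snap('wrist','w6');print(env.get_state()['tcp_pos']);g=proj(C,[.448,.117,.062]);print(g);p=rim(im,C,'green',g,win=60); plan([*p,.025],tooldown(98.3))
E
```

```text
clock: 8.3
tcp_pos: [0.4561, 0.1247, 0.1979]
orientation: [-0.0, 0.654, 0.757, 0.0]
wrist_force: [1.3, -0.2, 0.3]
finger_gap: 0.0854
[0.45606779 0.12479008 0.1979493 ]
[298.64106634 207.59440911]
green minenc [0.4291 0.1047 0.0021] fit [0.4291 0.1047 0.0018] t 89.0 n 4
turn total(units) [-0.   -0.    0.01]  x1 rows of [-0.001 -0.002  0.011]
shift total(units) [-0.319 -0.591  3.459]  x4 rows of [-0.08  -0.148  0.865]
```

View pics/w6.png

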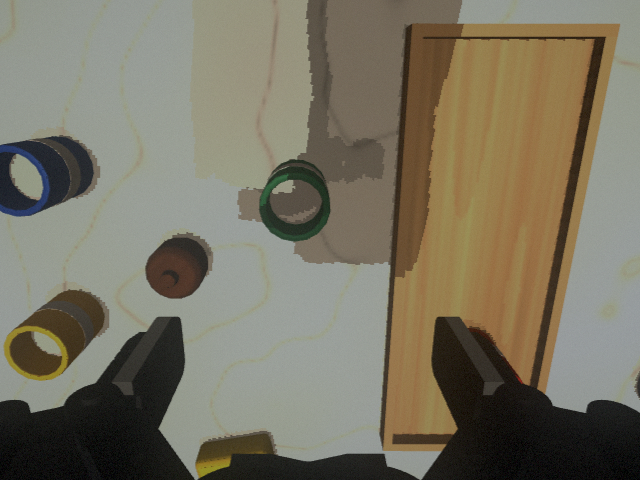

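Run:
```python
from h import *
im=cv2.imread('pics/w6.png')[:,:,::-1].copy();C=cam('wrist'); print(onz(C,(295,204),.062)); rim(im,C,'green',(295,204),win=60,v=30)
plan([*onz(C,(295,204),.062)[:2],.027],tooldown(98.3))
plan([*onz(C,(295,204),.062)[:2],.1],tooldown(98.3))
```

```text
[0.44591506 0.11431131 0.062     ]
green minenc [0.4299 0.1042 0.0039] fit [0.4291 0.1033 0.0044] t 30 n 8
turn total(units) [-0.   -0.    0.01]  x1 rows of [-0.001 -0.002  0.011]
shift total(units) [-0.178 -0.231  3.419]  x4 rows of [-0.045 -0.058  0.855]
turn total(units) [-0.   -0.    0.01]  x1 rows of [-0.001 -0.002  0.011]
shift total(units) [-0.178 -0.231  1.959]  x2 rows of [-0.089 -0.116  0.979]
```

```bash
python3 -m inch '[[0,0,0,-0.178,-0.231,0.4,0],[0,0,0,0,0,0.9,0],[0,0,0,0,0,0.9,0],[0,0,0,0,0,0.8,0],[0,0,0,0,0,0.42,0],[0,0,0,0,0,0,0],[0,0,0,0,0,0,0],[0,0,0,0,0,0,1],[0,0,0,0,0,0,1],[0,0,0,0,0,0,1],[0,0,0,0,0,0,1],[0,0,0,0,0,0,1]]'
python3 - <<'E'
from h import *
im,C=snap('wrist','w7'); plan([.481,.2675,.0345],tooldown(98.3));
E
```

```text
clock: 9.55
tcp_pos: [0.4464, 0.1137, 0.029]
orientation: [0.001, 0.654, 0.757, 0.001]
wrist_force: [-0.7, 0.8, 5.7]
finger_gap: 0.0474
turn total(units) [ 0.02 -0.    0.  ]  x1 rows of [ 0.023 -0.001  0.002]
shift total(units) [ 2.943  1.129 -0.111]  x4 rows of [ 0.736  0.282 -0.028]
```

View pics/w7.png

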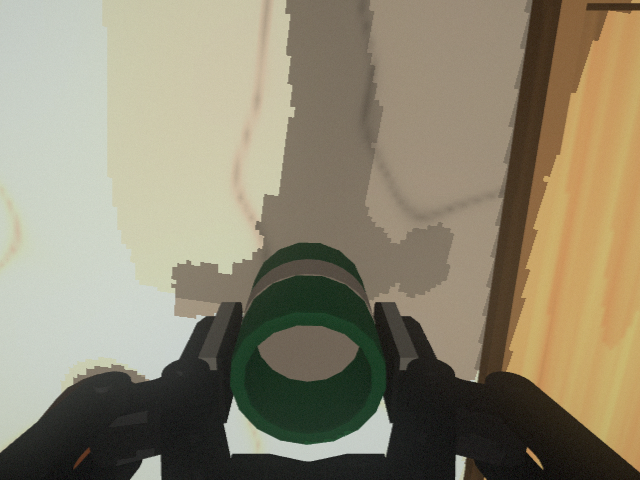

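```bash
python3 -m inch '[[0,0,0,0,0,-0.5,1],[0,0,0,0,0,-0.9,1],[0,0,0,0.3,0.1,-0.4,1],[0,0,0,0.7,0.3,0,1],[0,0,0,0.8,0.3,0,1],[0,0,0,0.7,0.27,0,1],[0,0,0,0.44,0.1,0,1],[0,0,0,0,0,0,1],[0,0,0,0,0,0.6,1],[0,0,0,0,0,0.5,1],[0,0,0,0,0,0.35,1],[0,0,0,0,0,0.1,1]]'; python3 -m inch '[[0,0,0,0,0,0,1],[0,0,0,0,0,0,1],[0,0,0,0,0,0,1],[0,0,0,0,0,0,1]]'
```

```text
clock: 10.8
tcp_pos: [0.4749, 0.2653, 0.0381]
orientation: [-0.001, 0.654, 0.756, -0.002]
wrist_force: [-0.8, 0.1, -1.8]
finger_gap: 0.0472
clock: 11.2
tcp_pos: [0.4776, 0.2669, 0.041]
orientation: [0.0, 0.654, 0.756, 0.001]
wrist_force: [0.2, 0.8, -1.5]
finger_gap: 0.0473
```

```bash
python3 -m inch '[[0,0,0,0,0,0.05,1],[0,0,0,0,0,0.02,1],[0,0,0,0,0,0.02,1],[0,0,0,0,0,0,1],[0,0,0,0,0,0,1]]';  python3 -m inch '[[0,0,0,0,0,0,0.4],[0,0,0,0,0,0,0.3],[0,0,0,0,0,0,0.3],[0,0,0,0,0,0,0.3],[0,0,0,0,0,0,0.2],[0,0,0,0,0,-0.5,0],[0,0,0,0,0,-1,0],[0,0,0,0,0,-1,0],[0,0,0,0,0,-0.8,0],[0,0,0,0,0,0,0]]'
python3 - <<'E'
from h import *
im,C=snap('wrist','w8'); plan([.45,-.069,.20],tooldown(98.3));
E
```

```text
clock: 11.7
tcp_pos: [0.4771, 0.2668, 0.037]
orientation: [0.0, 0.654, 0.757, 0.001]
wrist_force: [-3.8, -0.9, 8.9]
finger_gap: 0.0473
clock: 12.7
tcp_pos: [0.4802, 0.268, 0.2069]
orientation: [0.003, 0.654, 0.756, 0.005]
wrist_force: [1.1, 0.5, -0.9]
finger_gap: 0.0858
turn total(units) [ 0.05 -0.01  0.  ]  x1 rows of [ 0.049 -0.011  0.001]
shift total(units) [-6.575 -1.543  0.076]  x7 rows of [-0.939 -0.22   0.011]
```

View pics/w8.png

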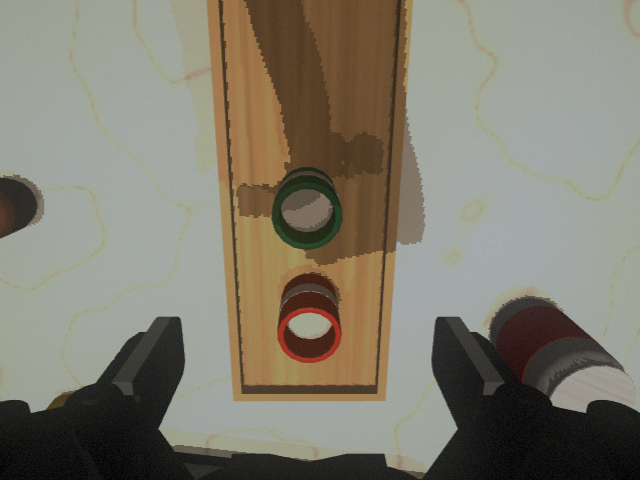

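Green and red jars stand in the tray at px (307,215) and (309,335). Now the blue jar.

```bash
python3 -m inch '[[0,0,0,-0.94,-0.22,0,0],[0,0,0,-0.94,-0.22,0,0],[0,0,0,-0.94,-0.22,0,0],[0,0,0,-0.94,-0.22,0,0],[0,0,0,-0.94,-0.22,0,0],[0,0,0,-0.94,-0.22,0,0],[0,0,0,-0.94,-0.22,0,0],[0,0,0,0,0,0,0],[0,0,0,0,0,0,0],[0,0,0,0,0,0,0]]'
python3 - <<'E'
from h import *
im,C=snap('wrist','w9');g=proj(C,[.457,-.069,.062]);print(g);p=rim(im,C,'blue',g,win=60); plan([*p,.028],tooldown(98.3))
E
```

```text
clock: 13.75
tcp_pos: [0.4475, -0.0691, 0.1994]
orientation: [-0.001, 0.654, 0.757, -0.0]
wrist_force: [0.5, 0.6, -1.0]
finger_gap: 0.0848
[306.24395705 233.79393609]
blue minenc [ 0.4433 -0.0548  0.0084] fit [ 0.4437 -0.0548  0.0073] t 64.0 n 29
turn total(units) [-0.01 -0.01  0.01]  x1 rows of [-0.009 -0.008  0.013]
shift total(units) [ 0.287 -0.04   3.433]  x4 rows of [ 0.072 -0.01   0.858]
```

View pics/w9.png

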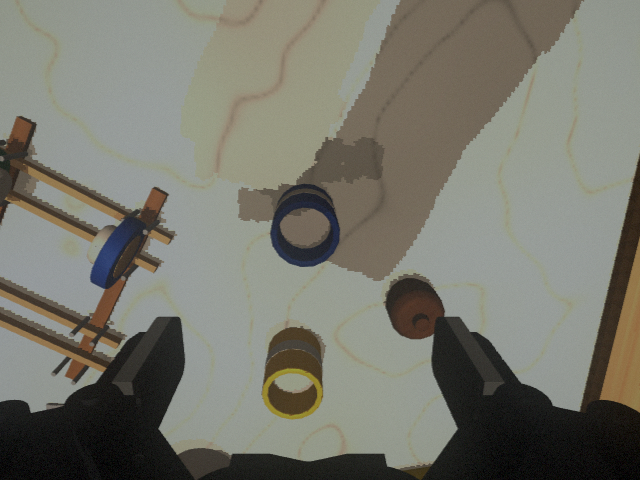

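```bash
python3 -m inch '[[0,0,0,-0.02,0.17,0.4,0],[0,0,0,0,0,0.9,0],[0,0,0,0,0,0.9,0],[0,0,0,0,0,0.8,0],[0,0,0,0,0,0.43,0],[0,0,0,0,0,0,0],[0,0,0,0,0,0,0],[0,0,0,0,0,0,1],[0,0,0,0,0,0,1],[0,0,0,0,0,0,1],[0,0,0,0,0,0,1],[0,0,0,0,0,0,1]]'
python3 - <<'E'
from h import *
im,C=snap('wrist','w10'); plan([.384,.2538,.037],tooldown(98.3));
E
```

```text
clock: 15.0
tcp_pos: [0.4578, -0.0699, 0.0304]
orientation: [0.001, 0.654, 0.756, 0.001]
wrist_force: [0.1, 0.8, 5.8]
finger_gap: 0.046
turn total(units) [0.02 0.   0.  ]  x1 rows of [0.02  0.004 0.   ]
shift total(units) [ 6.62  -0.527 -0.132]  x7 rows of [ 0.946 -0.075 -0.019]
```

View pics/w10.png

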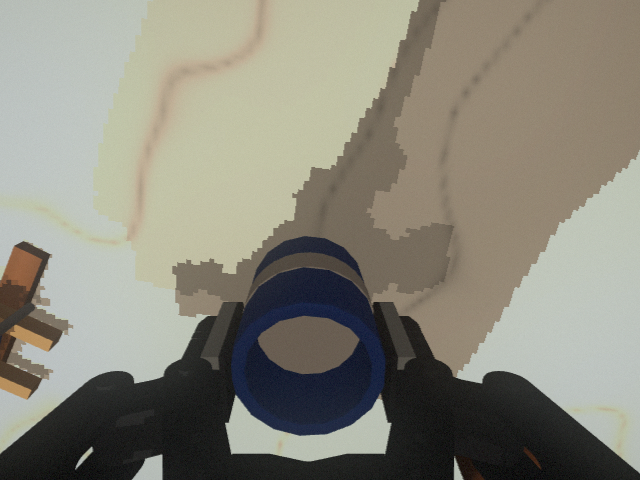

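```bash
python3 -m inch '[[0,0,0,0,0,-0.5,1],[0,0,0,0,0,-0.9,1],[0,0,0,0.5,0,-0.6,1],[0,0,0,0.9,-0.1,0,1],[0,0,0,0.95,-0.1,0,1],[0,0,0,0.95,-0.1,0,1],[0,0,0,0.95,-0.1,0,1],[0,0,0,0.95,-0.1,0,1],[0,0,0,0.9,-0.03,0,1],[0,0,0,0.52,0,0,1],[0,0,0,0,0,0,1],[0,0,0,0,0,0,1]]';  python3 -m inch '[[0,0,0,0,0,0.4,1],[0,0,0,0,0,0.6,1],[0,0,0,0,0,0.5,1],[0,0,0,0,0,0.25,1],[0,0,0,0,0,0.08,1],[0,0,0,0,0,0,1],[0,0,0,0,0,0,1],[0,0,0,0,0,0,1]]'
```

```text
clock: 16.25
tcp_pos: [0.3823, 0.2541, 0.129]
orientation: [0.0, 0.653, 0.757, -0.0]
wrist_force: [0.3, -0.1, -2.5]
finger_gap: 0.0458
clock: 17.05
tcp_pos: [0.3818, 0.2519, 0.0382]
orientation: [-0.0, 0.655, 0.756, -0.001]
wrist_force: [-5.0, -2.2, 8.6]
finger_gap: 0.0459
```

```bash
python3 -m inch '[[0,0,0,0,0,0,0.4],[0,0,0,0,0,0,0.3],[0,0,0,0,0,0,0.3],[0,0,0,0,0,0,0.3],[0,0,0,0,0,0,0.2],[0,0,0,0,0,-0.5,0],[0,0,0,0,0,-1,0],[0,0,0,0,0,-1,0],[0,0,0,0,0,-1,0],[0,0,0,0,0,-0.4,0],[0,0,0,0,0,0,0],[0,0,0,0,0,0,0]]'
python3 - <<'E'
from h import *
print(np.degrees(env.get_state()['joint_pos']).round(0))
im,C=snap('wrist','w11'); plan([.526,-.25,.25],tooldown(-20.5));
for c,p in [('blue',(.3823,.252)),('green',(.477,.2675)),('red',(.569,.282))]: rim(im,C,c,proj(C,[*p,.07]),z=.07)
E
```

```text
clock: 18.25
tcp_pos: [0.3826, 0.254, 0.2321]
orientation: [0.0, 0.654, 0.756, 0.0]
wrist_force: [-0.3, -0.8, 0.2]
finger_gap: 0.0849
[ 24.   5. -13.  72.   0.  15.]
turn total(units) [-0.000e+00  1.000e-02  1.485e+01]  x15 rows of [-0.     0.001  0.99 ]
shift total(units) [ 6.225  8.427 -0.377]  x11 rows of [ 0.566  0.766 -0.034]
blue minenc [0.3778 0.2706 0.0162] fit [0.3789 0.2665 0.0178] t 57.0 n 60
green minenc [0.4938 0.2802 0.013 ] fit [0.4885 0.275  0.0187] t 99.0 n 17
red minenc [0.5692 0.2817 0.0475] fit [0.5692 0.2818 0.0467] t 103.0 n 622
```

View pics/w11.png

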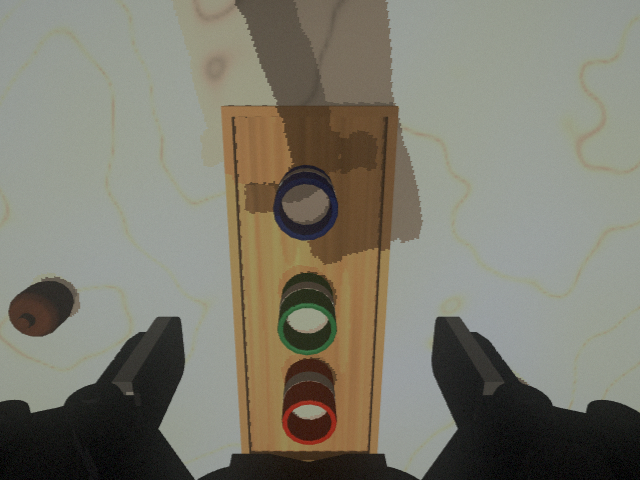

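```bash
python3 -m inch '[[0,0,0,-0.945,0.125,-0.03,0],[0,0,0,-0.945,0.125,-0.03,0],[0,0,0,-0.945,0.125,-0.03,0],[0,0,0,-0.945,0.125,-0.03,0],[0,0,0,-0.945,0.125,-0.03,0],[0,0,0,-0.945,0.125,-0.03,0],[0,0,0,-0.945,0.125,-0.03,0],[0,0,0,-0.945,0.125,-0.03,0],[0,0,0,-0.945,0.125,-0.03,0],[0,0,0,-0.945,0.125,-0.03,0],[0,0,0,-0.945,0.125,-0.03,0]]'; python3 -m inch '[[0,0,0.99,0,0,0,0],[0,0,0.99,0,0,0,0],[0,0,0.99,0,0,0,0],[0,0,0.99,0,0,0,0],[0,0,0.99,0,0,0,0],[0,0,0.99,0,0,0,0],[0,0,0.99,0,0,0,0],[0,0,0.99,0,0,0,0],[0,0,0.99,0,0,0,0],[0,0,0.99,0,0,0,0],[0,0,0.99,0,0,0,0],[0,0,0.99,0,0,0,0]]'; python3 -m inch '[[0,0,0.99,0,0,0,0],[0,0,0.99,0,0,0,0],[0,0,0.99,0,0,0,0],[0,0,0,0,0,0,0],[0,0,0,0,0,0,0]]'
python3 - <<'E'
from h import *
im,C=snap('wrist','w12'); plan([.526,-.25,.25],tooldown(-20.5))
E
```

```text
clock: 19.4
tcp_pos: [0.525, -0.2519, 0.2463]
orientation: [-0.002, 0.654, 0.756, -0.0]
wrist_force: [0.5, -0.4, 0.6]
finger_gap: 0.0852
clock: 20.6
tcp_pos: [0.5248, -0.2499, 0.2461]
orientation: [-0.001, 1.0, 0.026, -0.002]
wrist_force: [0.3, 0.2, 0.0]
finger_gap: 0.0854
clock: 21.1
tcp_pos: [0.5251, -0.2501, 0.2471]
orientation: [-0.001, 0.984, -0.176, -0.001]
wrist_force: [-0.3, -0.0, -0.8]
finger_gap: 0.0852
turn total(units) [-0.    0.02  0.02]  x1 rows of [-0.004  0.016  0.021]
shift total(units) [ 0.012 -0.008 -0.049]  x1 rows of [ 0.012 -0.008 -0.049]
```

View pics/w12.png

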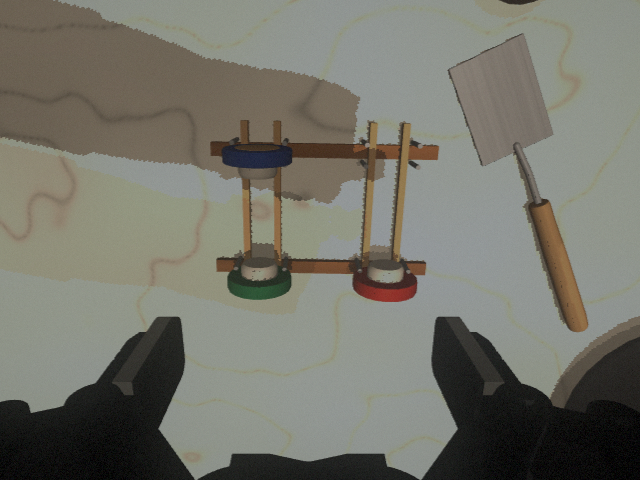

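Run:
```python
from h import *
im=cv2.imread('pics/w12.png')[:,:,::-1].copy(); C=cam('wrist')
a=np.radians(-20.5); X=np.array([np.cos(a),np.sin(a)]);Y=np.array([-X[1],X[0]])
for c,g in [('red',(385,286)),('green',(259,286)),('blue',(257,157))]:
    m=mask(im,c,100,25); w=np.zeros_like(m); cv2.circle(w,g,50,255,-1); m&=w
    st,ce=max(blobs(m),key=lambda b:b[0][4]); L,T,W,H,_=st
    u=L+W/2-.5; ys=np.where(m[:,int(round(u))])[0]
    print(c,st,'cen col ys',ys.min(),ys.max(), len(ys))
    e0,e1=onz(C,(L-.5,T+H/2),.04),onz(C,(L+W-.5,T+H/2),.04); print(' width',np.linalg.norm(e1-e0).round(4))
    for y in (ys.min()-.5,ys.max()+.5):
        p=onz(C,(u,y),.068)[:2]; print('  edge rackxy',(p@X).round(4),(p@Y).round(4))
# rack: rails/beam
for q in [(236,264),(289,264),(364,264),(417,264)]: p=onz(C,q,.034)[:2]; print('pin?',p@X,p@Y)
cv2.imwrite('pics/w12z.png',cv2.resize(im[110:310,200:450,::-1],(800,640),interpolation=cv2.INTER_CUBIC)[:600])
```

```text
red [ 354  267   63   35 1166] cen col ys 284 301 18
 width 0.0557
  edge rackxy 0.6422 -0.1162
  edge rackxy 0.6432 -0.1323
green [234 283  48  16 475] cen col ys 288 298 11
 width 0.0427
  edge rackxy 0.5385 -0.1201
  edge rackxy 0.5381 -0.13
blue [228 151  56  17 645] cen col ys 153 166 14
 width 0.0452
  edge rackxy 0.5405 -0.0112
  edge rackxy 0.5402 -0.0215
pin? 0.5158300293808448 -0.11304478899160139
pin? 0.5627790488542141 -0.1128720167000985
pin? 0.6291822734671656 -0.11262765297518482
pin? 0.6760831622322647 -0.11245505780458578
```

View pics/w12z.png

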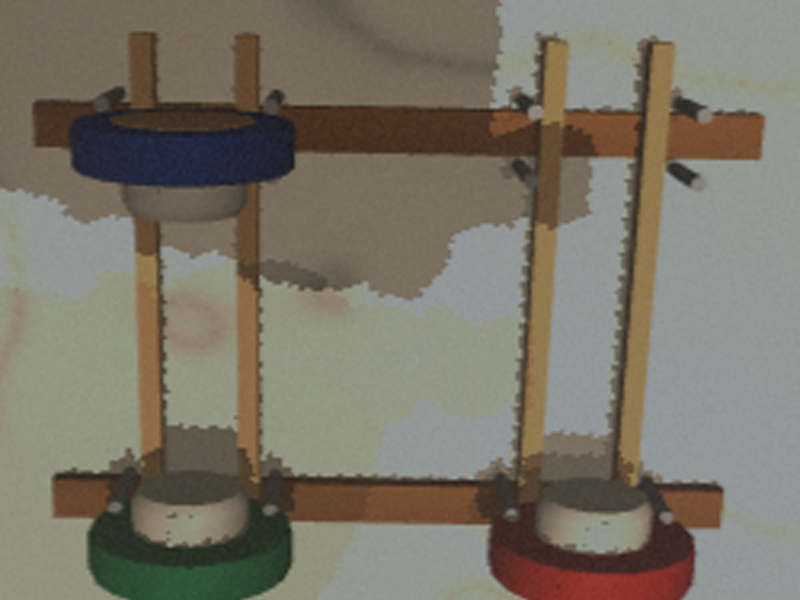

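```bash
cat >> h.py <<'E'
ra=np.radians(-20.5); RX=np.array([np.cos(ra),np.sin(ra),0]);RY=np.array([-RX[1],RX[0],0])
def lid(x,y): return RX*x+RY*y+np.array([0,0,.04])
E
python3 - <<'E'
from h import *
Rt=tooldown(-20.5,45); a=Rt.as_matrix()[:,2]; print(a)
L=lid(.6425,-.126); print(L)
plan(L+a*(.022-.09),Rt)
E
```

```text
[ 0.24763401  0.66232726 -0.70710678]
[ 0.55768575 -0.34302894  0.04      ]
turn total(units) [5.62 0.02 0.01]  x6 rows of [0.937 0.004 0.002]
shift total(units) [1.257 4.005 0.505]  x5 rows of [0.251 0.801 0.101]
```

```bash
python3 -m inch '[[0.937,0,0,0,0,0,0],[0.937,0,0,0,0,0,0],[0.937,0,0,0,0,0,0],[0.937,0,0,0,0,0,0],[0.937,0,0,0,0,0,0],[0.937,0,0,0,0,0,0],[0,0,0,0.251,0.8,0.1,0],[0,0,0,0.251,0.8,0.1,0],[0,0,0,0.251,0.8,0.1,0],[0,0,0,0.251,0.8,0.1,0],[0,0,0,0.251,0.8,0.1,0],[0,0,0,0,0,0,0]]'; python3 -m inch '[[0,0,0,0,0,0,0],[0,0,0,0,0,0,0]]'
python3 - <<'E'
from h import *
print(np.degrees(env.get_state()['joint_pos']).round(0))
im,C=snap('wrist','w13')
Rt=tooldown(-20.5,45); a=Rt.as_matrix()[:,2]
L=lid(.6425,-.126); print(L,proj(C,L))
plan(L+a*(.022),Rt)
E
```

```text
clock: 22.35
tcp_pos: [0.539, -0.3894, 0.0807]
orientation: [-0.379, 0.908, -0.166, 0.065]
wrist_force: [-0.1, -0.1, -1.1]
finger_gap: 0.0852
clock: 22.55
tcp_pos: [0.5416, -0.388, 0.0913]
orientation: [-0.376, 0.909, -0.164, 0.069]
wrist_force: [0.3, 0.2, 0.3]
finger_gap: 0.0853
[-58.  54.  31.  97.  34.  43.]
[ 0.55768575 -0.34302894  0.04      ] [306.66536165 258.5114486 ]
turn total(units) [ 0.01 -0.01  0.02]  x1 rows of [ 0.012 -0.007  0.02 ]
shift total(units) [-0.017  0.062  1.852]  x2 rows of [-0.008  0.031  0.926]
```

View pics/w13.png

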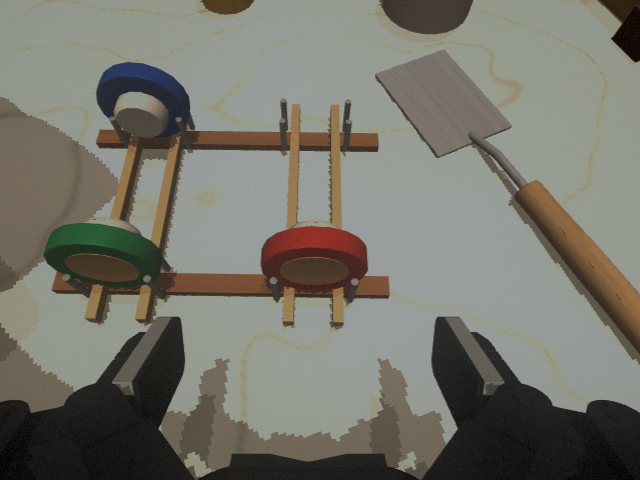

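```bash
python3 -m inch '[[0,0,0,0.06,0.06,0.6,0],[0,0,0,0,0,0.7,0],[0,0,0,0,0,0.45,0],[0,0,0,0,0,0.1,0],[0,0,0,0,0,0,0],[0,0,0,0,0,0,0],[0,0,0,0,0,0,0]]'
python3 - <<'E'
from h import *
im,C=snap('wrist','w14')
Rt=tooldown(-20.5,45); a=Rt.as_matrix()[:,2]
L=lid(.646,-.126); print(L,proj(C,L))
plan(L+a*(.022),Rt)
E
```

```text
clock: 23.3
tcp_pos: [0.5665, -0.3318, 0.0239]
orientation: [-0.375, 0.91, -0.164, 0.069]
wrist_force: [0.5, -0.8, -0.2]
finger_gap: 0.0855
[ 0.5609641  -0.34425466  0.04      ] [305.72727804 346.34340826]
turn total(units) [ 0.01 -0.02  0.01]  x1 rows of [ 0.013 -0.016  0.007]
shift total(units) [-0.014 -0.04   0.015]  x1 rows of [-0.014 -0.04   0.015]
```

View pics/w14.png

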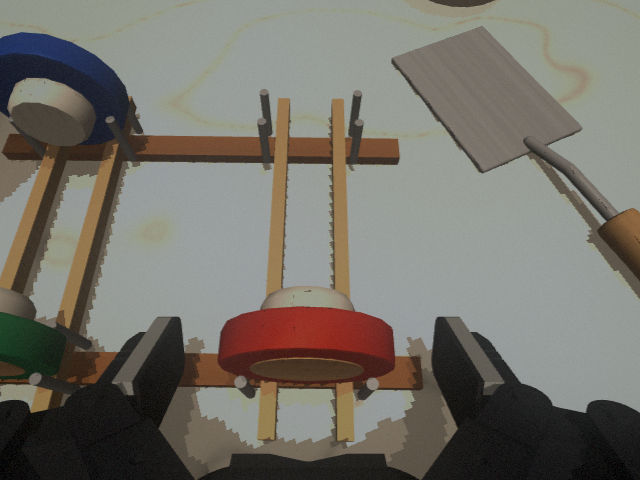

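```bash
python3 -m inch '[[0,0,0,0,0,0,1],[0,0,0,0,0,0,1],[0,0,0,0,0,0,1],[0,0,0,0,0,0,1],[0,0,0,0,0,0,1],[0,0,0,0,0,0,1]]' 40
python3 - <<'E'
from h import *
im,C=snap('wrist','w15')
E
```

```text
clock: 23.95
tcp_pos: [0.5663, -0.3306, 0.0225]
orientation: [-0.376, 0.909, -0.164, 0.068]
wrist_force: [-1.1, -2.4, 4.2]
finger_gap: 0.0548
```

View pics/w15.png

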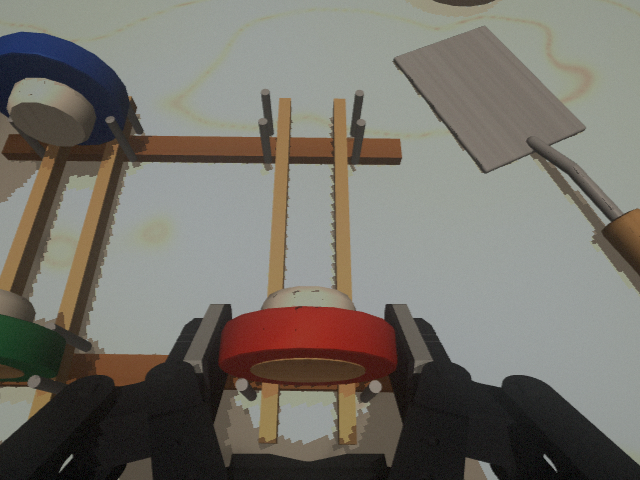

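```bash
python3 -m inch '[[0,0,0,0,-0.2,-0.2,1],[0,0,0,0,-0.4,-0.4,1],[0,0,0,0,-0.5,-0.5,1],[0,0,0,0,-0.5,-0.5,1],[0,0,0,0,-0.5,-0.5,1],[0,0,0,0,-0.3,-0.3,1],[0,0,0,0,0,0,1],[0,0,0,0,0,0,1]]'
python3 - <<'E'
from h import *
im,C=snap('wrist','w16'); print(np.degrees(env.get_state()['joint_pos']).round(0))
E
```

```text
clock: 24.8
tcp_pos: [0.5662, -0.3299, 0.1921]
orientation: [-0.376, 0.909, -0.164, 0.068]
wrist_force: [-0.8, 0.5, -1.2]
finger_gap: 0.0548
[-53.  47.  30. 102.  36.  48.]
```

View pics/w16.png

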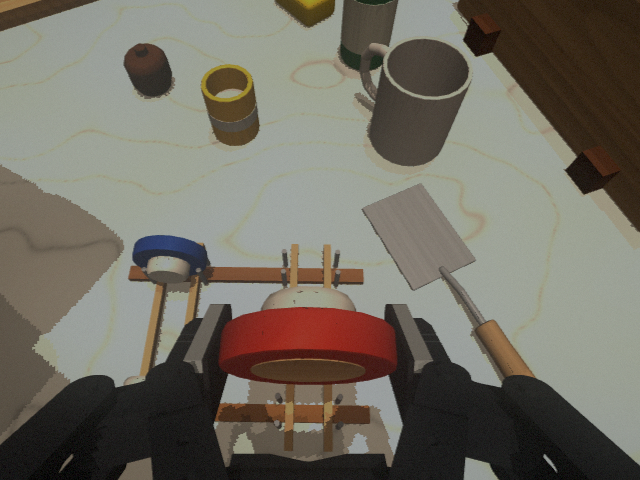

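```bash
python3 -m inch '[[-0.9375,0,0,0,0,0,1],[-0.9375,0,0,0,0,0,1],[-0.9375,0,0,0,0,0,1],[-0.9375,0,0,0,0,0,1],[-0.9375,0,0,0,0,0,1],[-0.9375,0,0,0,0,0,1],[0,0,0,0,0,0,1]]'
python3 - <<'E'
from h import *
plan([.50,.22,.26])
E
```

```text
clock: 25.55
tcp_pos: [0.5668, -0.326, 0.1912]
orientation: [0.0, 0.985, -0.175, -0.001]
wrist_force: [-0.9, 0.3, -0.3]
finger_gap: 0.0547
turn total(units) [0. 0. 0.]  x1 rows of [0. 0. 0.]
shift total(units) [-5.025 -9.788 -1.376]  x12 rows of [-0.419 -0.816 -0.115]
```

```bash
python3 -m inch '[[0,0,0,0,0,-0.8,1],[0,0,0,-0.45,-0.88,-0.05,1],[0,0,0,-0.45,-0.88,-0.05,1],[0,0,0,-0.45,-0.88,-0.05,1],[0,0,0,-0.45,-0.88,-0.05,1],[0,0,0,-0.45,-0.88,-0.05,1],[0,0,0,-0.45,-0.88,-0.05,1],[0,0,0,-0.45,-0.88,-0.05,1],[0,0,0,-0.45,-0.88,-0.05,1],[0,0,0,-0.45,-0.88,-0.05,1],[0,0,0,-0.45,-0.88,-0.05,1],[0,0,0,-0.45,-0.88,-0.05,1]]'; python3 -m inch '[[0,0,-0.967,0,0,0,1],[0,0,-0.967,0,0,0,1],[0,0,-0.967,0,0,0,1],[0,0,-0.967,0,0,0,1],[0,0,-0.967,0,0,0,1],[0,0,-0.967,0,0,0,1],[0,0,-0.967,0,0,0,1],[0,0,-0.967,0,0,0,1],[0,0,-0.967,0,0,0,1],[0,0,-0.967,0,0,0,1],[0,0,-0.967,0,0,0,1],[0,0,-0.967,0,0,0,1]]';python3 -m inch '[[0,0,-0.967,0,0,0,1],[0,0,-0.967,0,0,0,1],[0,0,-0.967,0,0,0,1],[0,0,-0.967,0,0,0,1],[0,0,-0.967,0,0,0,1],[0,0,-0.967,0,0,0,1],[0,0,-0.967,0,0,0,1],[0,0,-0.967,0,0,0,1],[0,0,-0.967,0,0,0,1],[0,0,-0.967,0,0,0,1],[0,0,-0.967,0,0,0,1],[0,0,-0.967,0,0,0,1]]'; python3 -m inch '[[0,0,-0.967,0,0,0,1],[0,0,-0.967,0,0,0,1],[0,0,-0.967,0,0,0,1],[0,0,0,0,0,0,1],[0,0,0,0,0,0,1]]'
python3 - <<'E'
from h import *
im,C=snap('wrist','w17'); print(np.degrees(env.get_state()['joint_pos']).round(0))
Rt=tooldown(188.3,-45);a=Rt.as_matrix()[:,2]; print(a)
plan(np.array([.5692,.2817,.076+.045])+a*.0235,Rt)
im,C=snap('top','t2');im,C=snap('scene','s2')
E
```

```text
clock: 26.75
tcp_pos: [0.5028, 0.2112, 0.2577]
orientation: [0.0, 0.984, -0.178, -0.002]
wrist_force: [1.1, 0.3, -0.0]
finger_gap: 0.0546
clock: 27.95
tcp_pos: [0.5033, 0.2092, 0.2574]
orientation: [-0.002, 0.806, 0.592, -0.002]
wrist_force: [0.5, -0.0, -0.9]
finger_gap: 0.0545
clock: 29.15
tcp_pos: [0.5033, 0.2092, 0.2574]
orientation: [-0.003, 0.127, 0.992, -0.0]
wrist_force: [-0.1, -0.2, -0.7]
finger_gap: 0.0549
clock: 29.65
tcp_pos: [0.5036, 0.2094, 0.258]
orientation: [-0.002, -0.071, 0.997, 0.0]
wrist_force: [0.1, -0.1, -1.1]
finger_gap: 0.0541
[ 14.  14.   2.  77.   0. -84.]
[-0.10207525  0.6997004  -0.70710678]
turn total(units) [-5.62 -0.01 -0.02]  x6 rows of [-0.937 -0.002 -0.003]
shift total(units) [-1.506 -1.065  3.289]  x4 rows of [-0.377 -0.266  0.822]
```

View pics/w17.png

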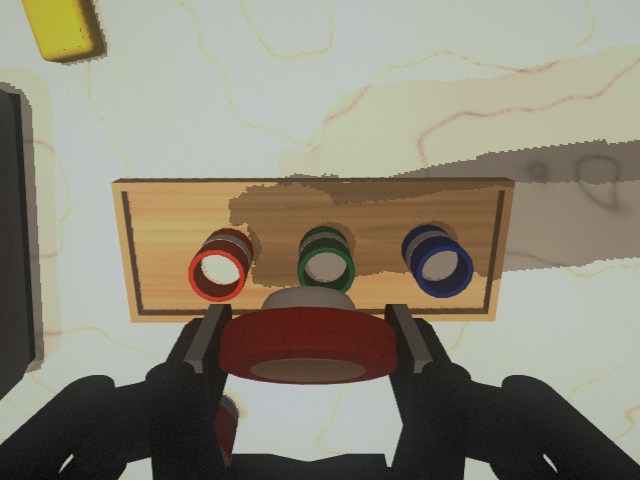

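View pics/t2.png

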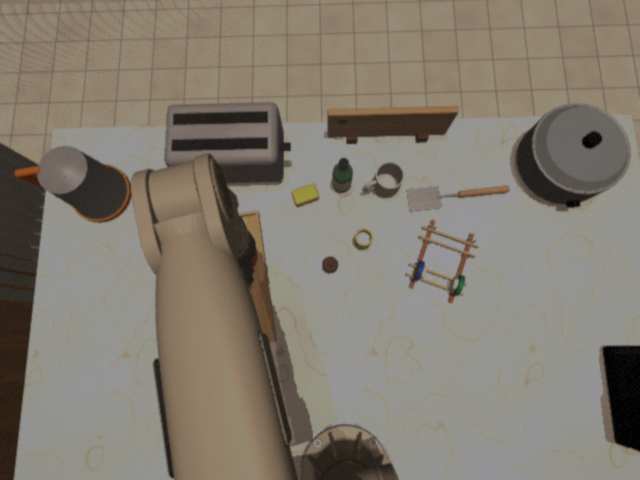

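Run:
```python
from h import *
im=cv2.imread('pics/w17.png')[:,:,::-1].copy(); C=cam('wrist')
for c,g in [('red',(217,274)),('green',(327,267)),('blue',(443,267))]: print(c,onz(C,g,.07).round(4)); rim(im,C,c,g,z=.07,win=40)
```

```text
red [0.5691 0.2806 0.07  ]
red minenc [0.5698 0.2825 0.0473] fit [0.5697 0.2825 0.047 ] t 130.0 n 776
green [0.4796 0.2613 0.07  ]
green minenc [4.989e-01 2.605e-01 2.000e-04] fit [0.1394 0.0728 0.8111] t 66.0 n 1
blue [0.3848 0.2475 0.07  ]
blue minenc [0.3944 0.2397 0.0296] fit [0.3848 0.2492 0.0391] t 80.0 n 74
```

```bash
python3 -m inch '[[-0.937,0,0,0,0,0,1],[-0.937,0,0,0,0,0,1],[-0.937,0,0,0,0,0,1],[-0.937,0,0,0,0,0,1],[-0.937,0,0,0,0,0,1],[-0.937,0,0,0,0,0,1],[0,0,0,0,0,0,1],[0,0,0,0,0,0,1]]'
python3 - <<'E'
from h import *
im,C=snap('wrist','w18'); print(np.degrees(env.get_state()['joint_pos']).round(0))
Rt=tooldown(188.3,-45);a=Rt.as_matrix()[:,2]; print(a)
plan(np.array([.5692,.2817,.076+.045])+a*.0235,Rt)
E
```

```text
clock: 30.6
tcp_pos: [0.5041, 0.2092, 0.2587]
orientation: [-0.029, -0.066, 0.922, 0.381]
wrist_force: [-0.8, -0.0, 0.4]
finger_gap: 0.0548
[  -9.   19.   -5.   82.   42. -113.]
[-0.10207525  0.6997004  -0.70710678]
turn total(units) [-0.02 -0.    0.  ]  x1 rows of [-0.019 -0.005  0.004]
shift total(units) [-1.496 -1.086  3.301]  x4 rows of [-0.374 -0.272  0.825]
```

View pics/w18.png

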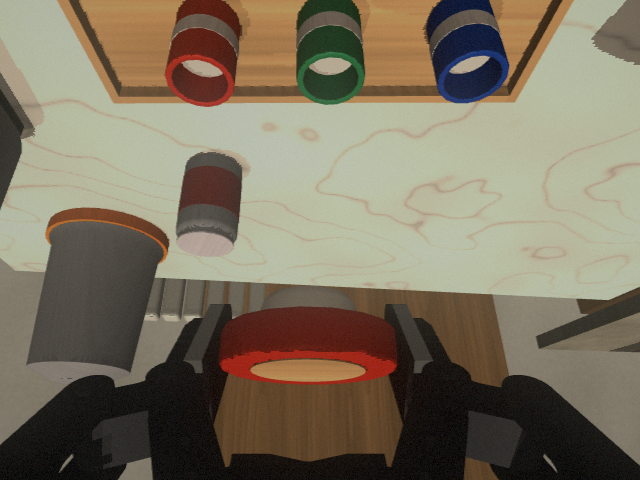

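```bash
python3 -m inch '[[0,0,0,-0.5,-0.36,0.6,1],[0,0,0,-0.5,-0.36,0.7,1],[0,0,0,-0.5,-0.36,0.7,1],[0,0,0,0,0,0.7,1],[0,0,0,0,0,0.6,1],[0,0,0,0,0,0,1],[0,0,0,0,0,0,1],[0,0,0,0,0,0,1]]'
python3 - <<'E'
from h import *
im,C=snap('wrist','w19'); print(np.degrees(env.get_state()['joint_pos']).round(0))
Rt=tooldown(188.3,-45);a=Rt.as_matrix()[:,2]; print(a)
plan(np.array([.5695,.2822,.076+.045])+a*.0235,Rt)
im,C=snap('scene','s3'); im,C=snap('top','t3');cv2.imwrite('pics/s3z.png',cv2.resize(im[160:340,340:600,::-1],(780,540)))
E
```

```text
clock: 31.45
tcp_pos: [0.5676, 0.2986, 0.1064]
orientation: [-0.026, -0.068, 0.922, 0.381]
wrist_force: [0.6, 0.4, -0.5]
finger_gap: 0.0545
[   1.   31.   -9.   57.   44. -101.]
[-0.10207525  0.6997004  -0.70710678]
turn total(units) [-0.01  0.01  0.02]  x1 rows of [-0.011  0.011  0.023]
shift total(units) [ 0.013 -0.02   0.035]  x1 rows of [ 0.013 -0.02   0.035]
```

View pics/w19.png

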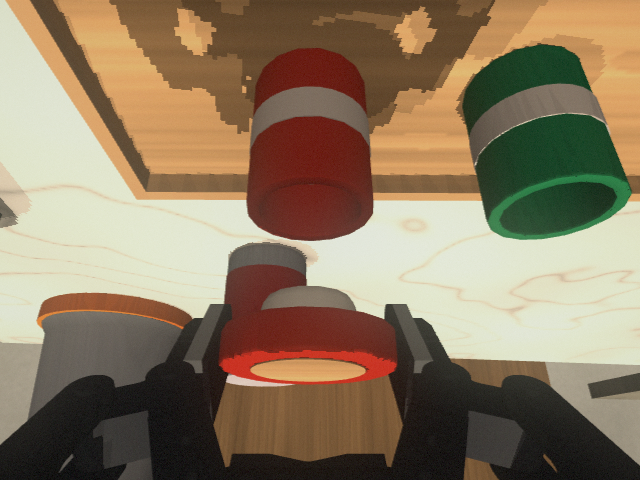

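View pics/s3.png

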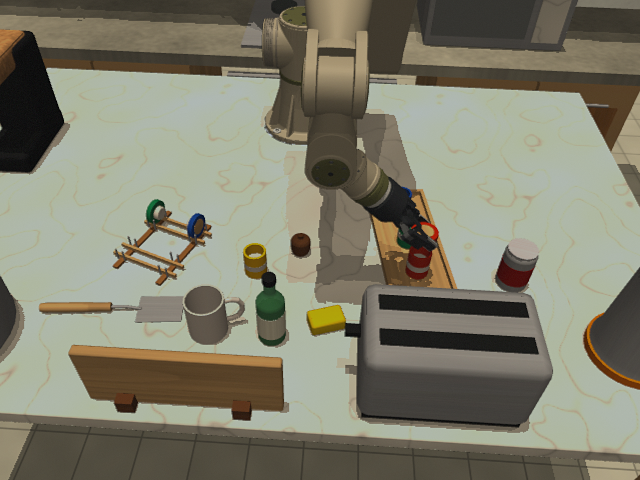

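View pics/t3.png

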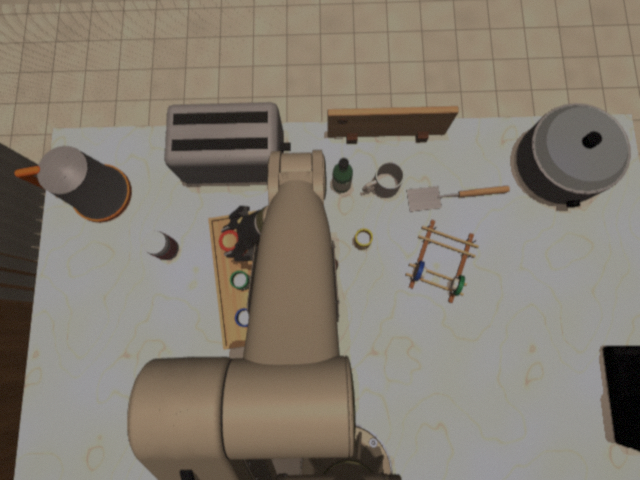

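```bash
python3 -m inch '[[0,0,0,0.02,-0.1,0.15,1],[0,0,0,0,-0.15,0.15,1],[0,0,0,0,-0.1,0.1,1],[0,0,0,0,-0.04,0.05,1],[0,0,0,0,0,0,1],[0,0,0,0,0,0,1],[0,0,0,0,0,0,1]]'
python3 - <<'E'
from h import *
im,C=snap('wrist','w20')
im,C=snap('scene','s4'); cv2.imwrite('pics/s4z.png',cv2.resize(im[200:300,360:480,::-1],(720,600),interpolation=cv2.INTER_CUBIC))
E
```

```text
clock: 32.3
tcp_pos: [0.5655, 0.3003, 0.075]
orientation: [-0.028, -0.068, 0.922, 0.381]
wrist_force: [0.3, 0.6, -1.6]
finger_gap: 0.0546
```

View pics/w20.png

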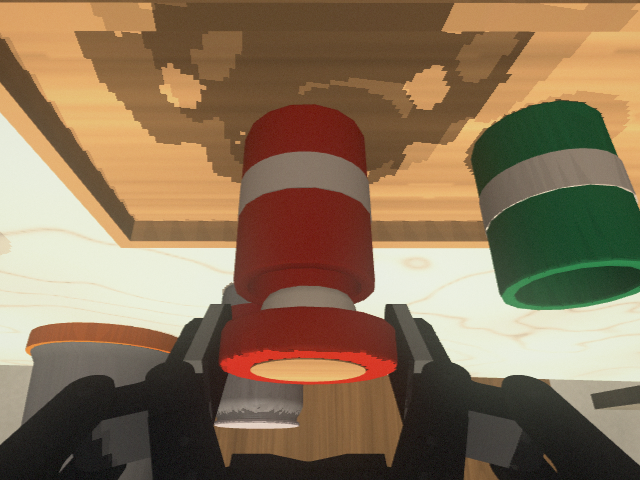

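View pics/s4z.png

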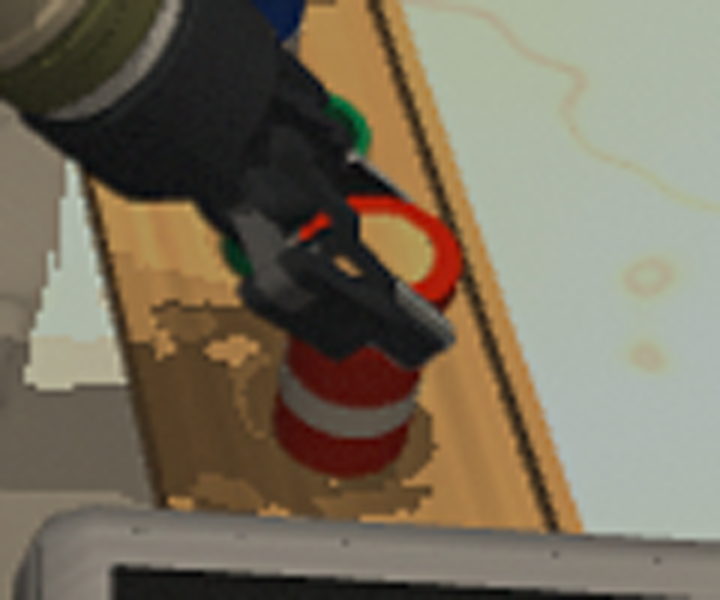

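```bash
cat >> h.py <<'E'
def ext(C,c,z,r):
    t=np.linspace(0,2*np.pi,180); q=np.array([proj(C,[c[0]+r*np.cos(a),c[1]+r*np.sin(a),z]) for a in t]); return q.min(0).round(1),q.max(0).round(1)
E
python3 - <<'E'
from h import *
C=cam('scene'); c=(.5695,.282)
im=cv2.imread('pics/s4.png')[:,:,::-1].copy()
print('jar',[ (z,ext(C,c,z,.024)) for z in (.008,.03,.05)])
s=env.get_state(); Rt=Q(s['orientation']).as_matrix(); L=s['tcp_pos']+Rt@[0,-.003,-.024]; print('lid est',L)
for dz in (-.006,.006): print('lid@jar',ext(C,c,L[2]+dz,.028))
m=mask(im,'red',120,40)
for y in range(232,282,3): 
    xs=np.where(m[y,380:450])[0]+380; print(y,(xs.min(),xs.max()) if len(xs) else None,end=' ')
E
```

```text
jar [(0.008, (array([404.7, 262.6]), array([427.2, 279. ]))), (0.03, (array([406.1, 255.5]), array([428.9, 272. ]))), (0.05, (array([407.4, 248.9]), array([430.5, 265.4])))]
lid est [0.56831159 0.28145879 0.0899195 ]
lid@jar (array([407.7, 236. ]), array([435.3, 255.3]))
lid@jar (array([408.5, 231.8]), array([436.3, 251.1]))
232 (np.int64(418), np.int64(425)) 235 (np.int64(413), np.int64(430)) 238 (np.int64(410), np.int64(434)) 241 (np.int64(432), np.int64(436)) 244 (np.int64(432), np.int64(436)) 247 (np.int64(429), np.int64(435)) 250 (np.int64(432), np.int64(434)) 253 None 256 (np.int64(408), np.int64(409)) 259 (np.int64(408), np.int64(423)) 262 (np.int64(409), np.int64(429)) 265 (np.int64(406), np.int64(428)) 268 (np.int64(406), np.int64(408)) 271 (np.int64(406), np.int64(427)) 274 (np.int64(407), np.int64(426)) 277 (np.int64(411), np.int64(423)) 280 None
```

```bash
python3 -m inch '[[0,0,0,-0.02,-0.06,0.06,1],[0,0,0,0,-0.06,0.06,1],[0,0,0,0,0,0,1],[0,0,0,0,0,0,1],[0,0,0,0,0,0,1]]'; python3 -m inch '[[0,0,0,0,-0.04,0.04,1],[0,0,0,0,-0.02,0.02,1],[0,0,0,0,0,0,1],[0,0,0,0,0,0,1],[0,0,0,0,0,0,1]]'
python3 - <<'E'
from h import *
im,C=snap('wrist','w21')
s=env.get_state(); Rt=Q(s['orientation']).as_matrix(); L=s['tcp_pos']+Rt@[0,-.003,-.024]; print('lid est',L)
E
```

```text
clock: 32.9
tcp_pos: [0.5662, 0.3005, 0.0662]
orientation: [-0.028, -0.067, 0.922, 0.381]
wrist_force: [0.5, -0.1, -0.6]
finger_gap: 0.0545
clock: 33.4
tcp_pos: [0.5662, 0.3004, 0.062]
orientation: [-0.028, -0.067, 0.922, 0.381]
wrist_force: [-0.2, 0.9, -0.6]
finger_gap: 0.0546
lid est [0.56900722 0.28158328 0.07681991]
```

View pics/w21.png

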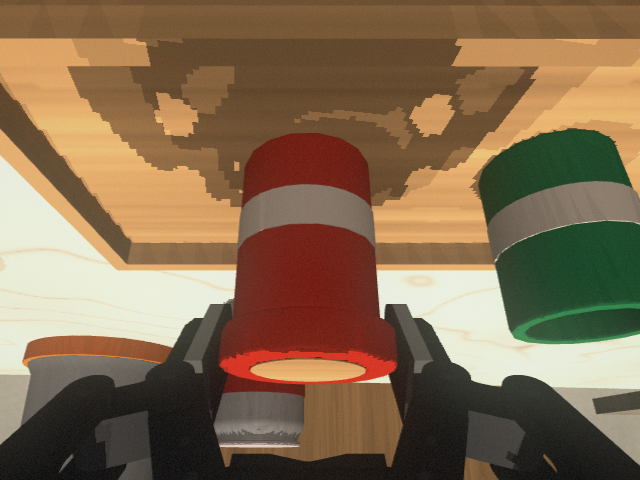

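```bash
python3 -m inch '[[0,0,0,0,-0.01,0.01,1],[0,0,0,0,0,0,1],[0,0,0,0,0,0,1],[0,0,0,0,0,0,0.3],[0,0,0,0,0,0,0.25],[0,0,0,0,0,0,0.2],[0,0,0,0,0,0,0.1],[0,0,0,0,0,0,0],[0,0,0,0,0,0,0],[0,0,0,0,0,0,0]]'
python3 - <<'E'
from h import *
im,C=snap('wrist','w22')
E
```

```text
clock: 34.45
tcp_pos: [0.5662, 0.3004, 0.0612]
orientation: [-0.028, -0.067, 0.922, 0.381]
wrist_force: [0.3, 0.4, -0.4]
finger_gap: 0.0854
```

View pics/w22.png

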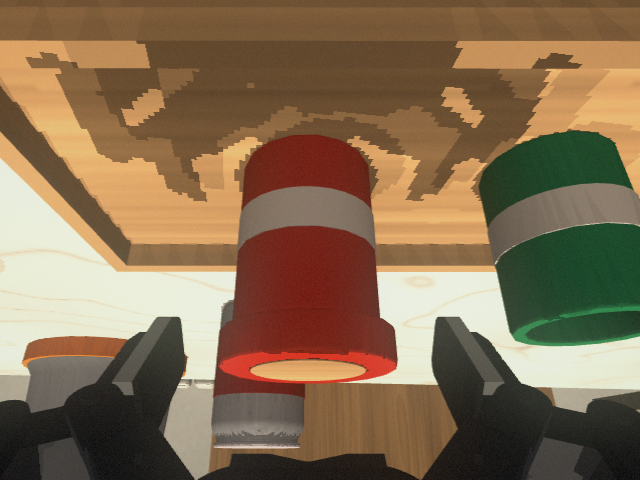

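```bash
python3 -m inch '[[0,0,0,0,0,-0.3,0],[0,0,0,0,0,-0.7,0],[0,0,0,0,0,-0.9,0],[0,0,0,0,0,-0.9,0],[0.9375,0,0,0,0,0,0],[0.9375,0,0,0,0,0,0],[0.9375,0,0,0,0,0,0],[0.9375,0,0,0,0,0,0],[0.9375,0,0,0,0,0,0],[0.9375,0,0,0,0,0,0],[0,0,0,0,0,0,0],[0,0,0,0,0,0,0]]'
python3 - <<'E'
from h import *
im,C=snap('wrist','w23'); 
Rt=tooldown(159.5,45);a=Rt.as_matrix()[:,2];L=lid(.536,-.016);pre=L+a*(.022-.09);print(L,pre)
plan(pre+[0,0,.09])
E
```

```text
clock: 35.7
tcp_pos: [0.5802, 0.2036, 0.1602]
orientation: [-0.0, -0.074, 0.997, 0.0]
wrist_force: [-0.3, 0.2, 0.0]
finger_gap: 0.0855
[ 0.49645298 -0.20269791  0.04      ] [ 0.51329209 -0.15765966  0.08808326]
turn total(units) [0. 0. 0.]  x1 rows of [0. 0. 0.]
shift total(units) [ 2.38  -6.933 -0.366]  x8 rows of [ 0.298 -0.867 -0.046]
```

View pics/w23.png

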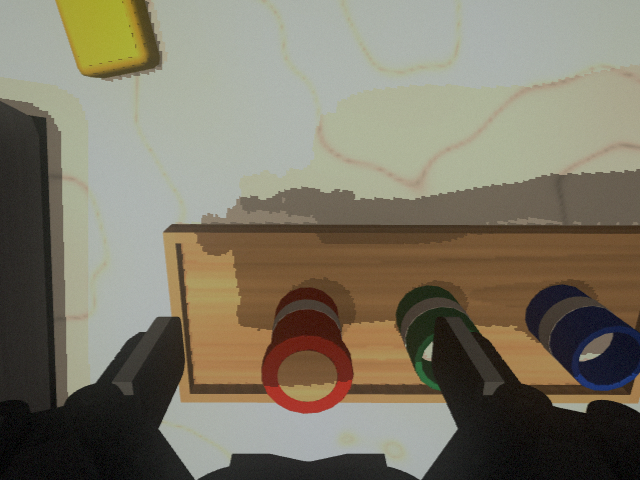

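```bash
python3 -m inch '[[0,0,0,0,0,-0.8,0],[0,0,0,0.3,-0.87,0,0],[0,0,0,0.3,-0.87,0,0],[0,0,0,0.3,-0.87,0,0],[0,0,0,0.3,-0.87,0,0],[0,0,0,0.3,-0.87,0,0],[0,0,0,0.3,-0.87,0,0],[0,0,0,0.3,-0.87,0,0],[0,0,0,0.3,-0.87,0,0]]'; python3 -m inch '[[0,0,0.9,0,0,0,0],[0,0,0.9,0,0,0,0],[0,0,0.9,0,0,0,0],[0,0,0.9,0,0,0,0],[0.9375,0,0,0,0,0,0],[0.9375,0,0,0,0,0,0],[0.9375,0,0,0,0,0,0],[0.9375,0,0,0,0,0,0],[0.9375,0,0,0,0,0,0],[0.9375,0,0,0,0,0,0],[0,0,0,0,0,0,0],[0,0,0,0,0,0,0]]'
python3 - <<'E'
from h import *
im,C=snap('wrist','w24'); 
Rt=tooldown(159.5,45);a=Rt.as_matrix()[:,2];L=lid(.536,-.016);pre=L+a*(.022-.09)
print(np.degrees(env.get_state()['joint_pos']).round(0))
plan(pre,Rt)
E
```

```text
clock: 36.65
tcp_pos: [0.5113, -0.1622, 0.2004]
orientation: [0.0, -0.072, 0.997, 0.0]
wrist_force: [0.4, 0.9, 0.2]
finger_gap: 0.0856
clock: 37.85
tcp_pos: [0.5122, -0.1596, 0.1993]
orientation: [-0.069, 0.164, 0.909, -0.376]
wrist_force: [0.0, -0.7, -0.3]
finger_gap: 0.0851
[ -4.  27.  -2.  77. -43. -67.]
turn total(units) [ 0.01 -0.   -0.  ]  x1 rows of [ 0.011 -0.004 -0.001]
shift total(units) [1.000e-03 1.624e+00 1.551e+00]  x3 rows of [0.    0.541 0.517]
```

View pics/w24.png

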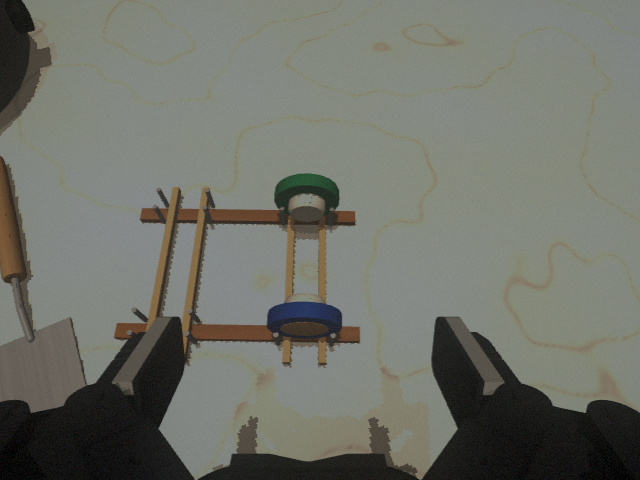

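```bash
python3 -m inch '[[0,0,0,0,0.54,0.5,0],[0,0,0,0,0.54,0.5,0],[0,0,0,0,0.54,0.5,0],[0,0,0,0,0,0,0],[0,0,0,0,0,0,0],[0,0,0,0,0,0,0]]'
python3 - <<'E'
from h import *
im,C=snap('wrist','w25'); 
Rt=tooldown(159.5,45);a=Rt.as_matrix()[:,2];L=lid(.536,-.016)
print(proj(C,L));plan(L+a*.022,Rt)
E
```

```text
clock: 38.5
tcp_pos: [0.5153, -0.1562, 0.0929]
orientation: [-0.066, 0.165, 0.909, -0.377]
wrist_force: [-0.6, -0.5, 0.2]
finger_gap: 0.0856
[310.65383627 257.52960371]
turn total(units) [ 0.    0.02 -0.02]  x1 rows of [ 0.005  0.025 -0.02 ]
shift total(units) [0.029 0.034 1.901]  x2 rows of [0.014 0.017 0.951]
```

View pics/w25.png

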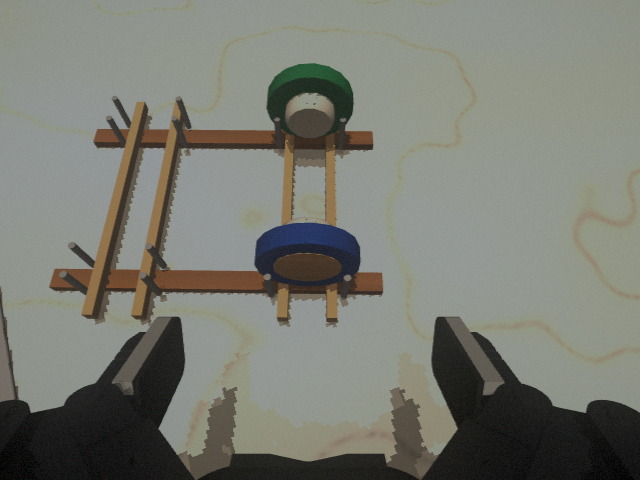

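```bash
python3 -m inch '[[0,0,0,0,0,0.6,0],[0,0,0,0,0,0.7,0],[0,0,0,0,0,0.5,0],[0,0,0,0,0,0.1,0],[0,0,0,0,0,0,0],[0,0,0,0,0,0,0],[0,0,0,0,0,0,0],[0,0,0,0,0,0,0]]'
python3 - <<'E'
from h import *
im,C=snap('wrist','w26'); 
Rt=tooldown(159.5,45);a=Rt.as_matrix()[:,2];L=lid(.536,-.016)
print(proj(C,L));plan(L+a*.022,Rt)
E
```

```text
clock: 39.35
tcp_pos: [0.4918, -0.2177, 0.024]
orientation: [-0.067, 0.164, 0.909, -0.377]
wrist_force: [-1.2, -0.6, -0.2]
finger_gap: 0.0853
[310.05032736 356.94076886]
turn total(units) [-0.    0.02  0.  ]  x1 rows of [-0.003  0.02   0.005]
shift total(units) [ 0.015 -0.005 -0.013]  x1 rows of [ 0.015 -0.005 -0.013]
```

View pics/w26.png

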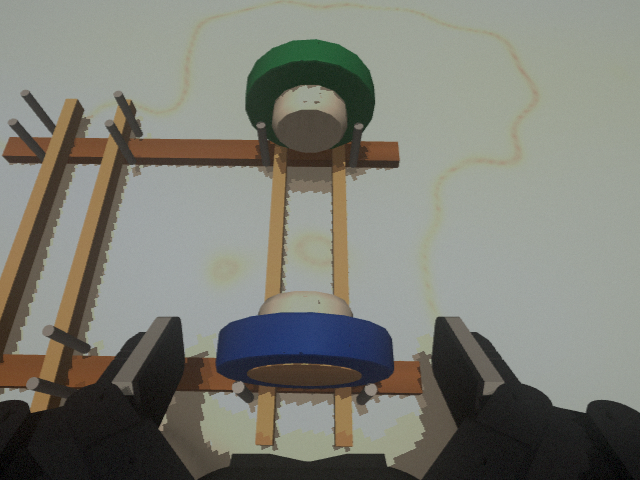

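```bash
python3 -m inch '[[0,0,0,0,0.035,0,0],[0,0,0,0,0,0,0],[0,0,0,0,0,0,0],[0,0,0,0,0,0,1],[0,0,0,0,0,0,1],[0,0,0,0,0,0,1],[0,0,0,0,0,0,1],[0,0,0,0,0,0,1],[0,0,0,0,0,0,1]]' 40
python3 - <<'E'
from h import *
s=env.get_state();print(s['tcp_pos'],Q(s['orientation']).inv().apply(lid(.536,-.016)-s['tcp_pos'])); im,C=snap('wrist','w27');
E
python3 -m inch '[[0,0,0,0,-0.2,-0.2,1],[0,0,0,0,-0.4,-0.4,1],[0,0,0,0,-0.5,-0.5,1],[0,0,0,0,-0.5,-0.5,1],[0,0,0,0,-0.5,-0.5,1],[0,0,0,0,-0.3,-0.3,1],[0,0,0,0,0,0,1],[0,0,0,0,0,0,1]]'
python3 - <<'E'
from h import *
im,C=snap('wrist','w28')
E
```

```text
clock: 40.3
tcp_pos: [0.4918, -0.2172, 0.0222]
orientation: [-0.067, 0.164, 0.909, -0.377]
wrist_force: [2.7, 1.6, 3.4]
finger_gap: 0.0547
[ 0.4918285  -0.21720046  0.02224644] [ 0.00069389 -0.00181759 -0.02330479]
clock: 41.15
tcp_pos: [0.4905, -0.2169, 0.1916]
orientation: [-0.068, 0.164, 0.909, -0.377]
wrist_force: [-0.5, 0.1, -0.1]
finger_gap: 0.0547
```

View pics/w28.png

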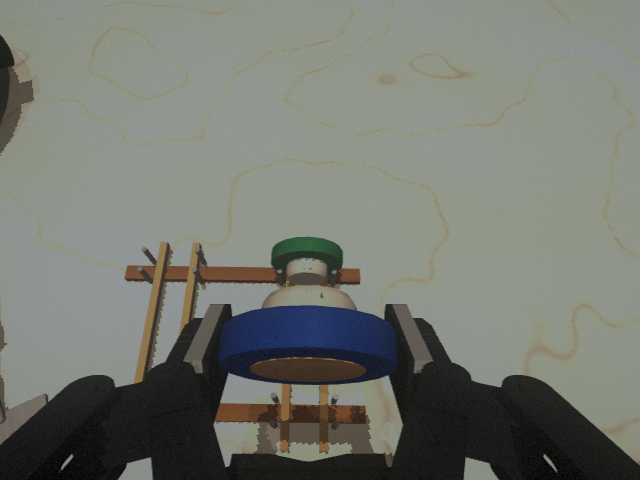

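```bash
python3 -m inch '[[-0.9375,0,0,0,0,0,1],[-0.9375,0,0,0,0,0,1],[-0.9375,0,0,0,0,0,1],[-0.9375,0,0,0,0,0,1],[-0.9375,0,0,0,0,0,1],[-0.9375,0,0,0,0,0,1],[0,0,0,0,0,-0.6,1],[0,0,0,0.47,0.81,-0.1,1],[0,0,0,0.47,0.81,-0.1,1],[0,0,0,0.47,0.81,-0.1,1],[0,0,0,0.47,0.81,-0.1,1],[0,0,0,0.47,0.81,-0.1,1]]'; python3 -m inch '[[0,0,0,0.47,0.81,-0.1,1],[0,0,0,0.47,0.81,-0.1,1],[0,0,0,0.47,0.81,-0.1,1],[0,0,0,0.47,0.81,-0.1,1],[0,0,-0.9,0,0,0,1],[0,0,-0.9,0,0,0,1],[0,0,-0.9,0,0,0,1],[0,0,-0.9,0,0,0,1],[0,0,0,0,0,0,1],[0,0,0,0,0,0,1]]'
python3 - <<'E'
from h import *
im,C=snap('wrist','w29'); print(np.degrees(env.get_state()['joint_pos']).round(0))
E
```

```text
clock: 42.4
tcp_pos: [0.4499, 0.0154, 0.2447]
orientation: [-0.002, 0.178, 0.984, -0.0]
wrist_force: [1.4, 0.1, 0.3]
finger_gap: 0.055
clock: 43.4
tcp_pos: [0.4194, 0.1982, 0.265]
orientation: [-0.001, -0.072, 0.997, -0.001]
wrist_force: [0.4, -0.2, -0.8]
finger_gap: 0.0548
[ 15.   5.  -9.  76.  -0. -83.]
```

View pics/w29.png

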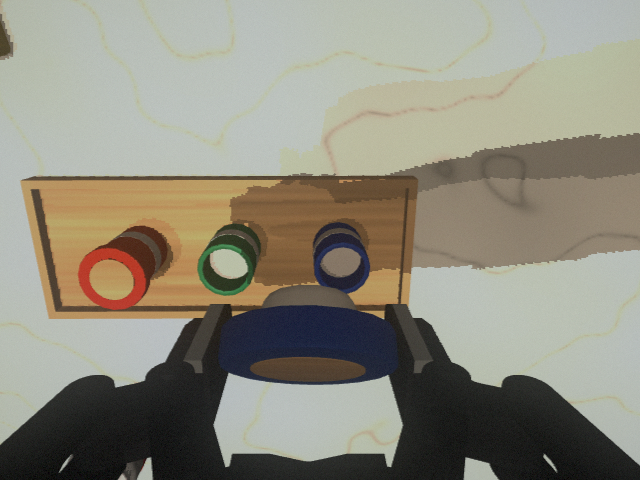

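```bash
cat >> h.py <<'E'
def lidest():
    s=env.get_state(); return s['tcp_pos']+Q(s['orientation']).apply([0,-.003,-.024])
def planlid(c,z,xang,tilt=-45):
    Rt=tooldown(xang,tilt); plan(np.array([c[0],c[1],z])-Rt.apply([0,-.003,-.024]),Rt)
E
python3 - <<'E'
from h import *
C=cam('wrist'); p=onz(C,(341.5,264),.07); print(p, 'green',onz(C,(227,266),.07)); planlid(p,.121,188.3)
E
```

```text
[0.38307399 0.2477427  0.07      ] green [0.47814604 0.26326195 0.07      ]
turn total(units) [-5.63 -0.01 -0.02]  x6 rows of [-0.939 -0.002 -0.003]
shift total(units) [ 0.58  -1.213  3.288]  x4 rows of [ 0.145 -0.303  0.822]
```

```bash
python3 -m inch '[[-0.939,0,0,0,0,0,1],[-0.939,0,0,0,0,0,1],[-0.939,0,0,0,0,0,1],[-0.939,0,0,0,0,0,1],[-0.939,0,0,0,0,0,1],[-0.939,0,0,0,0,0,1],[0,0,0,0.3,-0.4,0.8,1],[0,0,0,0.28,-0.4,0.8,1],[0,0,0,0,-0.38,0.8,1],[0,0,0,0,0,0.6,1],[0,0,0,0,0,0.3,1],[0,0,0,0,0,0,1]]'; python3 -m inch '[[0,0,0,0,0,0,1],[0,0,0,0,0,0,1]]'
python3 - <<'E'
from h import *
im,C=snap('wrist','w30'); print(lidest()); planlid((.383,.250),.0905,188.3)
E
```

```text
clock: 44.65
tcp_pos: [0.3784, 0.2691, 0.1065]
orientation: [-0.03, -0.067, 0.921, 0.382]
wrist_force: [-0.9, -0.9, -0.2]
finger_gap: 0.0546
clock: 44.85
tcp_pos: [0.3814, 0.268, 0.1086]
orientation: [-0.027, -0.067, 0.921, 0.382]
wrist_force: [0.0, -0.6, -0.8]
finger_gap: 0.0544
[0.38429946 0.24903654 0.12353366]
turn total(units) [0.   0.   0.01]  x1 rows of [0.001 0.005 0.007]
shift total(units) [ 0.023 -0.451  0.483]  x1 rows of [ 0.023 -0.451  0.483]
```

View pics/w30.png

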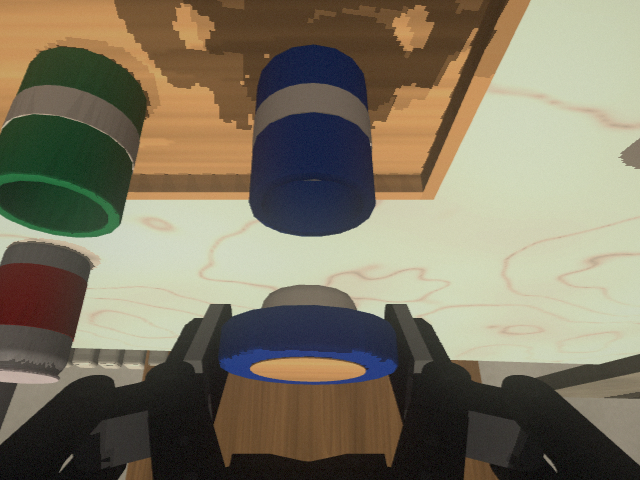

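```bash
python3 -m inch '[[0,0,0,0.035,-0.1,0.12,1],[0,0,0,0,-0.15,0.15,1],[0,0,0,0,-0.15,0.15,1],[0,0,0,0,-0.05,0.06,1],[0,0,0,0,0,0,1],[0,0,0,0,0,0,1],[0,0,0,0,0,0,1]]'
python3 - <<'E'
from h import *
im,C=snap('wrist','w31'); print(lidest()); planlid((.383,.250),.076,188.3)
im,C=snap('scene','s5'); cv2.imwrite('pics/s5z.png',cv2.resize(im[160:260,340:460,::-1],(720,600),interpolation=cv2.INTER_CUBIC))
E
```

```text
clock: 45.6
tcp_pos: [0.3788, 0.2693, 0.0753]
orientation: [-0.028, -0.068, 0.921, 0.382]
wrist_force: [0.4, 0.1, -0.2]
finger_gap: 0.0545
[0.38159259 0.2504196  0.09015396]
turn total(units) [ 0.   -0.01  0.01]  x1 rows of [ 0.004 -0.005  0.009]
shift total(units) [-0.027 -0.209  0.191]  x1 rows of [-0.027 -0.209  0.191]
```

View pics/w31.png

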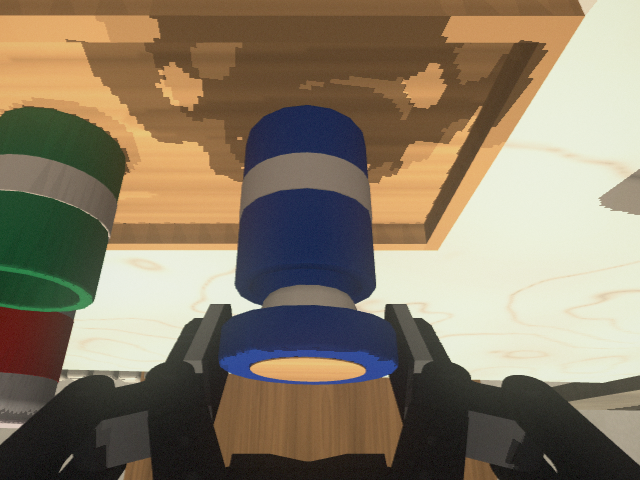

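View pics/s5z.png

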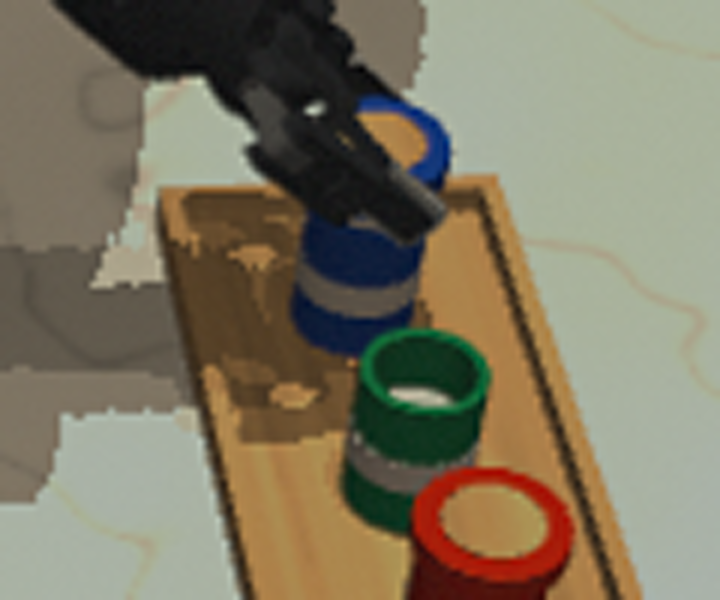

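```bash
python3 -m inch '[[0,0,0,-0.016,-0.06,0.06,1],[0,0,0,0,-0.06,0.06,1],[0,0,0,0,0,0,1],[0,0,0,0,0,0,1],[0,0,0,0,0,0,1]]'; python3 -m inch '[[0,0,0,0,-0.04,0.04,1],[0,0,0,0,-0.02,0.02,1],[0,0,0,0,-0.01,0.01,1],[0,0,0,0,0,0,1],[0,0,0,0,0,0,1]]'
python3 - <<'E'
from h import *
im,C=snap('wrist','w32'); print(lidest())
E
```

```text
clock: 46.2
tcp_pos: [0.3793, 0.2694, 0.0666]
orientation: [-0.028, -0.067, 0.921, 0.382]
wrist_force: [-0.4, -0.2, -0.5]
finger_gap: 0.0546
clock: 46.7
tcp_pos: [0.3794, 0.2695, 0.0618]
orientation: [-0.028, -0.067, 0.921, 0.382]
wrist_force: [-0.4, -0.4, 2.5]
finger_gap: 0.0548
[0.38217741 0.25056042 0.07663258]
```

View pics/w32.png

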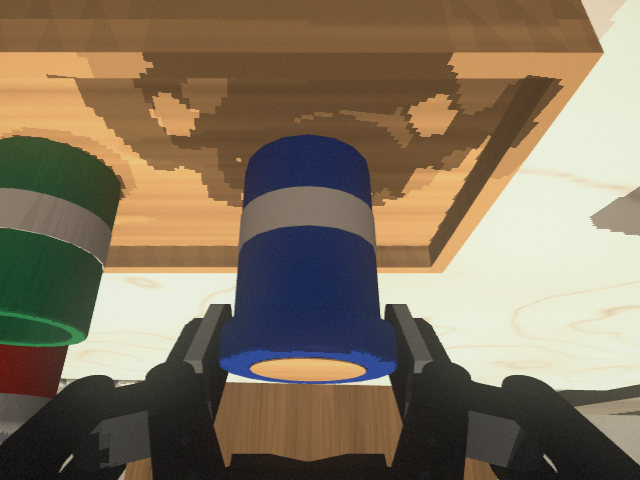

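Seated (2.5 N contact). Release and retreat, back to vertical.

```bash
python3 -m inch '[[0,0,0,0,0,0,0.3],[0,0,0,0,0,0,0.25],[0,0,0,0,0,0,0.2],[0,0,0,0,0,0,0.1],[0,0,0,0,0,0,0],[0,0,0,0,0,0,0],[0,0,0,0,0,-0.3,0],[0,0,0,0,0,-0.7,0],[0,0,0,0,0,-0.9,0],[0,0,0,0,0,-0.9,0],[0,0,0,0,0,0,0]]'; python3 -m inch '[[0.9375,0,0,0,0,0,0],[0.9375,0,0,0,0,0,0],[0.9375,0,0,0,0,0,0],[0.9375,0,0,0,0,0,0],[0.9375,0,0,0,0,0,0],[0.9375,0,0,0,0,0,0],[0,0,0,0,0,-0.8,0],[0,0,0,0,0,0,0],[0,0,0,0,0,0,0]]'
python3 - <<'E'
from h import *
im,C=snap('wrist','w33'); 
Rt=tooldown(-20.5,45);a=Rt.as_matrix()[:,2];L=lid(.536,-.126);pre=L+a*(.022-.09);print(L,pre)
plan(pre+[0,0,.12])
print(np.degrees(env.get_state()['joint_pos']).round(0))
E
```

```text
clock: 47.85
tcp_pos: [0.3973, 0.1684, 0.1635]
orientation: [-0.025, -0.067, 0.922, 0.381]
wrist_force: [0.6, 0.3, -0.6]
finger_gap: 0.0849
clock: 48.75
tcp_pos: [0.394, 0.1722, 0.2007]
orientation: [0.001, -0.074, 0.997, 0.001]
wrist_force: [0.8, 0.6, -0.1]
finger_gap: 0.0854
[ 0.45793016 -0.30573185  0.04      ] [ 0.44109105 -0.35077011  0.08808326]
turn total(units) [0. 0. 0.]  x1 rows of [0. 0. 0.]
shift total(units) [  0.583 -10.475  -0.172]  x11 rows of [ 0.053 -0.952 -0.016]
[ 13.   3. -21.  67.   0. -86.]
```

View pics/w33.png

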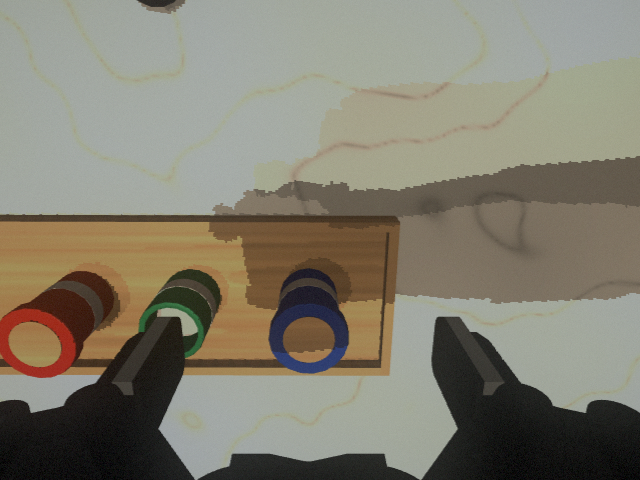

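```bash
python3 -m inch '[[0,0,0,0.053,-0.95,-0.01,0],[0,0,0,0.053,-0.95,-0.01,0],[0,0,0,0.053,-0.95,-0.01,0],[0,0,0,0.053,-0.95,-0.01,0],[0,0,0,0.053,-0.95,-0.01,0],[0,0,0,0.053,-0.95,-0.01,0],[0,0,0,0.053,-0.95,-0.01,0],[0,0,0,0.053,-0.95,-0.01,0],[0,0,0,0.053,-0.95,-0.01,0],[0,0,0,0.053,-0.95,-0.01,0],[0,0,0,0.053,-0.95,-0.01,0],[0,0,0,0,0,0,0]]'; python3 -m inch '[[0,0,0.967,0,0,0,0],[0,0,0.967,0,0,0,0],[0,0,0.967,0,0,0,0],[0,0,0.967,0,0,0,0],[0,0,0.967,0,0,0,0],[0,0,0.967,0,0,0,0],[0,0,0.967,0,0,0,0],[0,0,0.967,0,0,0,0],[0,0,0.967,0,0,0,0],[0,0,0.967,0,0,0,0],[0,0,0.967,0,0,0,0],[0,0,0.967,0,0,0,0]]'; python3 -m inch '[[0,0,0.967,0,0,0,0],[0,0,0.967,0,0,0,0],[0,0,0.967,0,0,0,0],[0,0,0.967,0,0,0,0],[0,0,0.967,0,0,0,0],[0,0,0.967,0,0,0,0],[0,0,0.967,0,0,0,0],[0,0,0.967,0,0,0,0],[0,0,0.967,0,0,0,0],[0,0,0.967,0,0,0,0],[0,0,0.967,0,0,0,0],[0,0,0.967,0,0,0,0]]'; python3 -m inch '[[0,0,0.967,0,0,0,0],[0,0,0.967,0,0,0,0],[0,0,0.967,0,0,0,0],[0.9375,0,0,0,0,0,0],[0.9375,0,0,0,0,0,0],[0.9375,0,0,0,0,0,0],[0.9375,0,0,0,0,0,0],[0.9375,0,0,0,0,0,0],[0.9375,0,0,0,0,0,0],[0,0,0,0,0,0,0],[0,0,0,0,0,0,0]]'
python3 - <<'E'
from h import *
im,C=snap('wrist','w34'); 
Rt=tooldown(-20.5,45);a=Rt.as_matrix()[:,2];L=lid(.536,-.126);pre=L+a*(.022-.09);print(proj(C,L))
plan(pre,Rt)
print(np.degrees(env.get_state()['joint_pos']).round(0))
E
```

```text
clock: 50.0
tcp_pos: [0.4403, -0.3555, 0.2031]
orientation: [-0.001, -0.07, 0.998, 0.0]
wrist_force: [-0.3, 0.4, -0.5]
finger_gap: 0.0851
clock: 51.2
tcp_pos: [0.4401, -0.3489, 0.2041]
orientation: [-0.002, 0.674, 0.738, 0.0]
wrist_force: [0.8, 0.5, 0.6]
finger_gap: 0.0851
clock: 52.4
tcp_pos: [0.4401, -0.3489, 0.2041]
orientation: [-0.001, 1.0, 0.02, -0.001]
wrist_force: [-0.4, -0.3, -0.2]
finger_gap: 0.0856
clock: 53.5
tcp_pos: [0.4404, -0.3498, 0.2036]
orientation: [-0.378, 0.909, -0.166, 0.067]
wrist_force: [-0.9, 0.3, 0.3]
finger_gap: 0.0856
[309.78778725 319.92154879]
turn total(units) [ 0.    0.   -0.01]  x1 rows of [ 0.005  0.004 -0.008]
shift total(units) [0.011 1.676 1.642]  x3 rows of [0.004 0.559 0.547]
[-63.  40.  18. 103.  31.  38.]
```

View pics/w34.png

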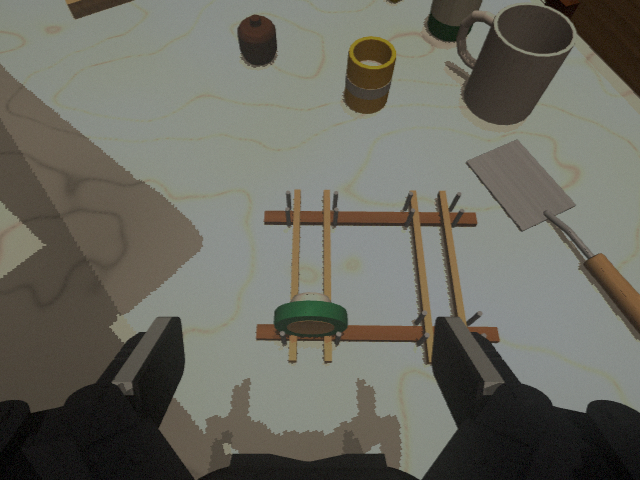

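```bash
python3 -m inch '[[0,0,0,0.02,0.56,0.55,0],[0,0,0,0.02,0.56,0.55,0],[0,0,0,0,0.55,0.54,0],[0,0,0,0,0,0,0],[0,0,0,0,0,0,0],[0,0,0,0,0,0.6,0],[0,0,0,0,0,0.6,0],[0,0,0,0,0,0,0],[0,0,0,0,0,0,0],[0,0,0,0,0,0,0]]'
python3 - <<'E'
from h import *
im,C=snap('wrist','w35'); 
Rt=tooldown(-20.5,45);a=Rt.as_matrix()[:,2];L=lid(.536,-.126);print(proj(C,L))
plan(L+a*.022,Rt)
E
```

```text
clock: 54.55
tcp_pos: [0.4582, -0.3134, 0.0488]
orientation: [-0.375, 0.91, -0.164, 0.069]
wrist_force: [-0.5, -0.0, -0.0]
finger_gap: 0.0855
[300.48748119 308.20114336]
turn total(units) [ 0.02 -0.02  0.01]  x1 rows of [ 0.016 -0.016  0.012]
shift total(units) [-0.056  0.017  0.66 ]  x1 rows of [-0.056  0.017  0.66 ]
```

View pics/w35.png

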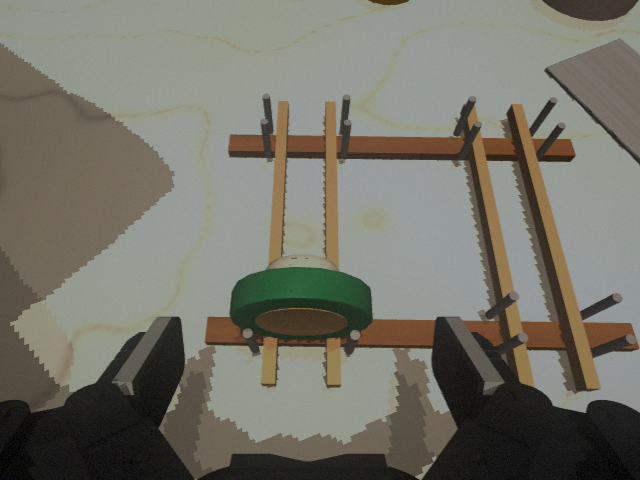

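```bash
python3 -m inch '[[0,0,0,-0.05,0.02,0.3,0],[0,0,0,0,0,0.26,0],[0,0,0,0,0,0.1,0],[0,0,0,0,0,0,0],[0,0,0,0,0,0,0],[0,0,0,0,0,0,0]]'
python3 - <<'E'
from h import *
im,C=snap('wrist','w36'); 
Rt=tooldown(-20.5,45);a=Rt.as_matrix()[:,2];L=lid(.536,-.126);print(proj(C,L))
plan(L+a*.022,Rt)
E
```

```text
clock: 55.2
tcp_pos: [0.4632, -0.2905, 0.0228]
orientation: [-0.376, 0.909, -0.165, 0.068]
wrist_force: [0.7, -0.3, -0.1]
finger_gap: 0.0852
[309.55895211 353.38630497]
turn total(units) [ 0. -0.  0.]  x1 rows of [ 0.002 -0.004  0.   ]
shift total(units) [ 0.01  -0.015 -0.033]  x1 rows of [ 0.01  -0.015 -0.033]
```

View pics/w36.png

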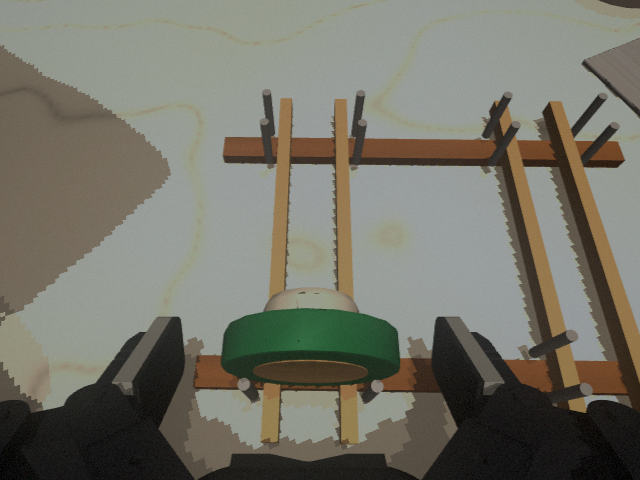

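```bash
python3 -m inch '[[0,0,0,0.02,0.01,0,0],[0,0,0,0,0,0,0],[0,0,0,0,0,0,0],[0,0,0,0,0,0,1],[0,0,0,0,0,0,1],[0,0,0,0,0,0,1],[0,0,0,0,0,0,1],[0,0,0,0,0,0,1],[0,0,0,0,0,0,1]]' 40
python3 -m inch '[[0,0,0,0,-0.2,-0.2,1],[0,0,0,0,-0.4,-0.4,1],[0,0,0,0,-0.5,-0.5,1],[0,0,0,0,-0.5,-0.5,1],[0,0,0,0,-0.5,-0.5,1],[0,0,0,0,-0.3,-0.3,1],[0,0,0,0,0,0,1],[0,0,0,0,0,0,1]]'
python3 - <<'E'
from h import *
im,C=snap('wrist','w37'); snap('top','t4')
E
```

```text
clock: 56.15
tcp_pos: [0.4639, -0.2903, 0.0222]
orientation: [-0.377, 0.909, -0.164, 0.068]
wrist_force: [-0.2, -0.1, 2.9]
finger_gap: 0.0547
clock: 56.95
tcp_pos: [0.4638, -0.2904, 0.1919]
orientation: [-0.376, 0.909, -0.164, 0.068]
wrist_force: [-0.0, 0.9, -1.3]
finger_gap: 0.0546
```

View pics/w37.png

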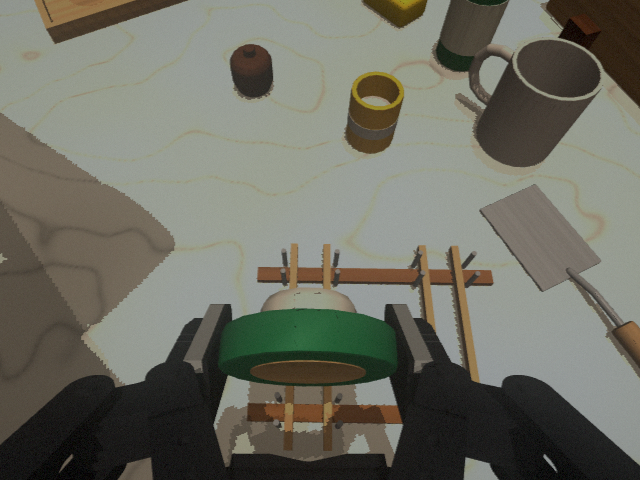

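View pics/t4.png

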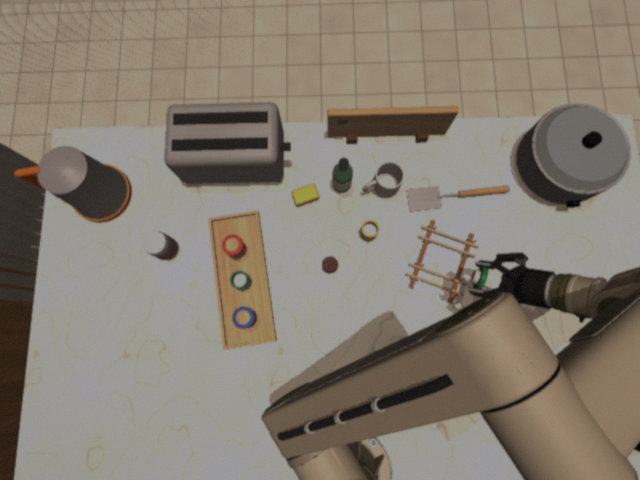

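```bash
python3 -m inch '[[-0.9375,0,0,0,0,0,1],[-0.9375,0,0,0,0,0,1],[-0.9375,0,0,0,0,0,1],[-0.9375,0,0,0,0,0,1],[-0.9375,0,0,0,0,0,1],[-0.9375,0,0,0,0,0,1],[0,0,0,0,0,-0.9,1],[0,0,0,-0.34,-0.92,-0.05,1],[0,0,0,-0.34,-0.92,-0.05,1],[0,0,0,-0.34,-0.92,-0.05,1],[0,0,0,-0.34,-0.92,-0.05,1],[0,0,0,-0.34,-0.92,-0.05,1]]'; python3 -m inch '[[0,0,0,-0.34,-0.92,-0.05,1],[0,0,0,-0.34,-0.92,-0.05,1],[0,0,0,-0.34,-0.92,-0.05,1],[0,0,0,-0.34,-0.92,-0.05,1],[0,0,0,-0.34,-0.92,-0.05,1],[0,0,-0.967,0,0,0,1],[0,0,-0.967,0,0,0,1],[0,0,-0.967,0,0,0,1],[0,0,-0.967,0,0,0,1],[0,0,-0.967,0,0,0,1],[0,0,-0.967,0,0,0,1],[0,0,-0.967,0,0,0,1]]'; python3 -m inch '[[0,0,-0.967,0,0,0,1],[0,0,-0.967,0,0,0,1],[0,0,-0.967,0,0,0,1],[0,0,-0.967,0,0,0,1],[0,0,-0.967,0,0,0,1],[0,0,-0.967,0,0,0,1],[0,0,-0.967,0,0,0,1],[0,0,-0.967,0,0,0,1],[0,0,-0.967,0,0,0,1],[0,0,-0.967,0,0,0,1],[0,0,-0.967,0,0,0,1],[0,0,-0.967,0,0,0,1]]';  python3 -m inch '[[0,0,-0.967,0,0,0,1],[0,0,-0.967,0,0,0,1],[0,0,-0.967,0,0,0,1],[0,0,-0.967,0,0,0,1],[0,0,-0.967,0,0,0,1],[0,0,-0.967,0,0,0,1],[0,0,-0.967,0,0,0,1],[0,0,-0.967,0,0,0,1],[0,0,0,0,0,0,1],[0,0,0,0,0,0,1]]'
python3 - <<'E'
from h import *
im,C=snap('wrist','w38'); planlid((.479,.265),.121,188.3)
print(np.degrees(env.get_state()['joint_pos']).round(0))
E
```

```text
clock: 58.25
tcp_pos: [0.4636, -0.0431, 0.2479]
orientation: [-0.0, 0.984, -0.178, -0.002]
wrist_force: [0.4, 1.1, -1.3]
finger_gap: 0.0547
clock: 59.45
tcp_pos: [0.4648, 0.1999, 0.2602]
orientation: [-0.0, 0.956, 0.292, -0.002]
wrist_force: [-0.7, -0.5, -1.1]
finger_gap: 0.0546
clock: 60.65
tcp_pos: [0.4648, 0.1998, 0.2601]
orientation: [-0.002, 0.448, 0.894, -0.001]
wrist_force: [0.3, -0.5, -0.2]
finger_gap: 0.0549
clock: 61.65
tcp_pos: [0.4651, 0.1999, 0.2608]
orientation: [-0.001, -0.071, 0.997, 0.0]
wrist_force: [0.7, -0.1, -0.5]
finger_gap: 0.0548
turn total(units) [-5.62 -0.01 -0.02]  x6 rows of [-0.937 -0.002 -0.003]
shift total(units) [-0.46  -1.038  3.343]  x4 rows of [-0.115 -0.259  0.836]
[ 14.  10.  -4.  77.   0. -84.]
```

View pics/w38.png

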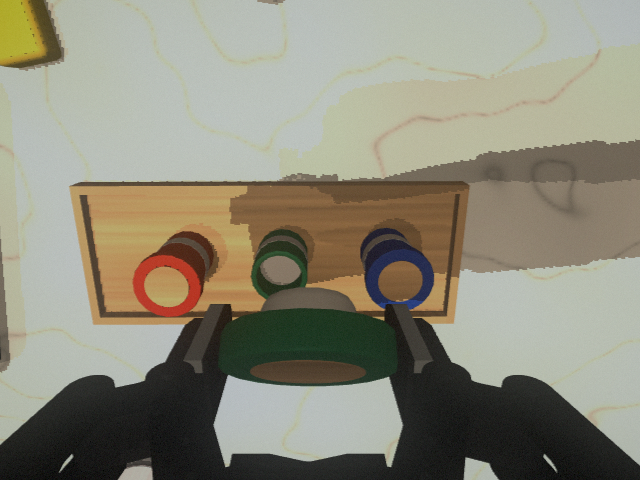

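```bash
python3 -m inch '[[-0.937,0,0,0,0,0,1],[-0.937,0,0,0,0,0,1],[-0.937,0,0,0,0,0,1],[-0.937,0,0,0,0,0,1],[-0.937,0,0,0,0,0,1],[-0.937,0,0,0,0,0,1],[0,0,0,-0.23,-0.4,0.8,1],[0,0,0,-0.23,-0.4,0.8,1],[0,0,0,0,-0.24,0.8,1],[0,0,0,0,0,0.6,1],[0,0,0,0,0,0.34,1],[0,0,0,0,0,0,1]]'; python3 -m inch '[[0,0,0,0,0,0,1],[0,0,0,0,0,0,1]]'
python3 - <<'E'
from h import *
im,C=snap('wrist','w39'); print(lidest()); planlid((.479,.265),.0905,188.3)
E
```

```text
clock: 62.9
tcp_pos: [0.4742, 0.2849, 0.1051]
orientation: [-0.031, -0.067, 0.921, 0.382]
wrist_force: [0.0, -0.2, -0.5]
finger_gap: 0.0551
clock: 63.1
tcp_pos: [0.4775, 0.2833, 0.108]
orientation: [-0.027, -0.067, 0.921, 0.382]
wrist_force: [0.1, -0.5, 0.2]
finger_gap: 0.0547
[0.48044908 0.26432915 0.12291235]
turn total(units) [-0.    0.01  0.01]  x1 rows of [-0.002  0.007  0.008]
shift total(units) [ 0.027 -0.446  0.471]  x1 rows of [ 0.027 -0.446  0.471]
```

View pics/w39.png

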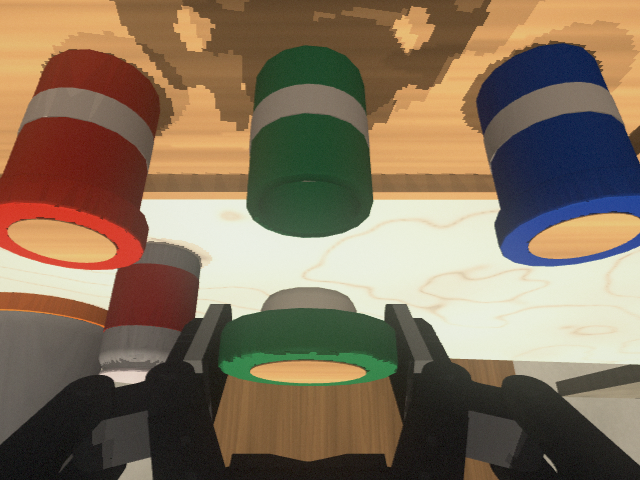

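```bash
python3 -m inch '[[0,0,0,0.005,-0.1,0.12,1],[0,0,0,0,-0.15,0.15,1],[0,0,0,0,-0.15,0.15,1],[0,0,0,0,-0.05,0.05,1],[0,0,0,0,0,0,1],[0,0,0,0,0,0,1],[0,0,0,0,0,0,1]]'
python3 - <<'E'
from h import *
im,C=snap('wrist','w40'); print(lidest()); planlid((.479,.265),.076,188.3)
E
```

```text
clock: 63.85
tcp_pos: [0.4764, 0.2845, 0.0748]
orientation: [-0.028, -0.068, 0.921, 0.382]
wrist_force: [-0.5, -0.0, -0.2]
finger_gap: 0.0548
[0.47925712 0.26566565 0.08972888]
turn total(units) [ 0.   -0.    0.01]  x1 rows of [ 0.001 -0.005  0.009]
shift total(units) [ 0.007 -0.203  0.185]  x1 rows of [ 0.007 -0.203  0.185]
```

View pics/w40.png

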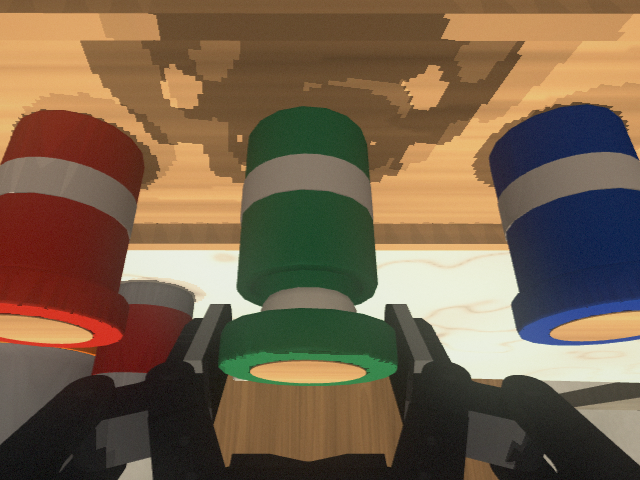

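Green plug is aligned over its jar (jar centre u≈307, lid 308; same rows as the earlier two). Lower.

```bash
python3 -m inch '[[0,0,0,0,-0.06,0.06,1],[0,0,0,0,-0.06,0.06,1],[0,0,0,0,0,0,1],[0,0,0,0,0,0,1],[0,0,0,0,0,0,1]]'; python3 -m inch '[[0,0,0,0,-0.04,0.04,1],[0,0,0,0,-0.02,0.02,1],[0,0,0,0,-0.01,0.01,1],[0,0,0,0,0,0,1],[0,0,0,0,0,0,1]]'
python3 - <<'E'
from h import *
im,C=snap('wrist','w41'); print(lidest())
E
```

```text
clock: 64.4
tcp_pos: [0.4762, 0.2845, 0.0661]
orientation: [-0.028, -0.067, 0.921, 0.382]
wrist_force: [0.4, 0.7, -0.7]
finger_gap: 0.0548
clock: 64.9
tcp_pos: [0.4762, 0.2845, 0.0611]
orientation: [-0.028, -0.067, 0.921, 0.382]
wrist_force: [-0.3, 0.6, -0.3]
finger_gap: 0.0547
[0.47898308 0.26561816 0.07597754]
```

View pics/w41.png

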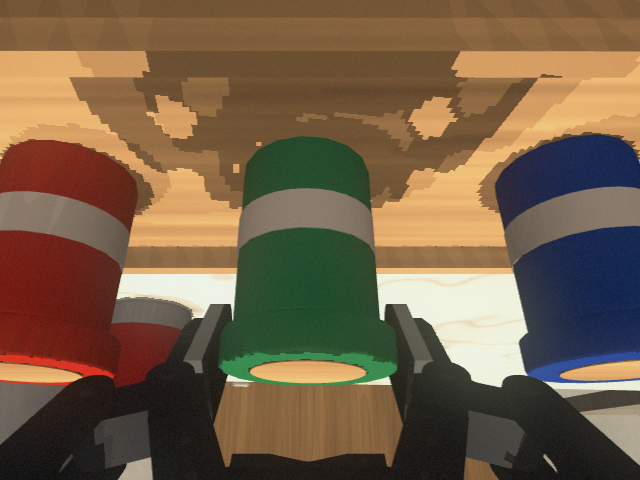

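```bash
python3 -m inch '[[0,0,0,0,0,0,0.3],[0,0,0,0,0,0,0.25],[0,0,0,0,0,0,0.2],[0,0,0,0,0,0,0.2],[0,0,0,0,0,0,0.2],[0,0,0,0,0,0,0.2]]'; python3 -m inch '[[0,0,0,0,0,-0.3,0.2],[0,0,0,0,0,-0.7,0.2],[0,0,0,0,0,-0.9,0.2],[0,0,0,0,0,-0.9,0],[0,0,0,0,0,0,0],[0.9375,0,0,0,0,0,0],[0.9375,0,0,0,0,0,0],[0.9375,0,0,0,0,0,0],[0.9375,0,0,0,0,0,0],[0.9375,0,0,0,0,0,0],[0.9375,0,0,0,0,0,0],[0,0,0,0,0,-0.9,0]]'; python3 -m inch '[[0,0,0,0,0,-0.9,0],[0,0,0,0,-0.9,0,0],[0,0,0,0,-0.9,0,0],[0,0,0,0,-0.9,0,0],[0,0,0,0,0,0,0],[0,0,0,0,0,0,0]]'
python3 - <<'E'
from h import *
for n in ['wrist','scene','top']: im,C=snap(n,n+'_end')
E
```

```text
clock: 65.55
tcp_pos: [0.4762, 0.2845, 0.0611]
orientation: [-0.028, -0.067, 0.921, 0.382]
wrist_force: [-0.5, 0.7, 0.2]
finger_gap: 0.0682
clock: 66.75
tcp_pos: [0.4859, 0.1888, 0.2001]
orientation: [-0.005, -0.076, 0.997, -0.002]
wrist_force: [-0.0, 0.0, -0.7]
finger_gap: 0.0856
clock: 67.35
tcp_pos: [0.5101, 0.0525, 0.2494]
orientation: [-0.001, -0.072, 0.997, 0.0]
wrist_force: [-1.1, 0.8, -0.2]
finger_gap: 0.0853
```

View pics/wrist_end.png

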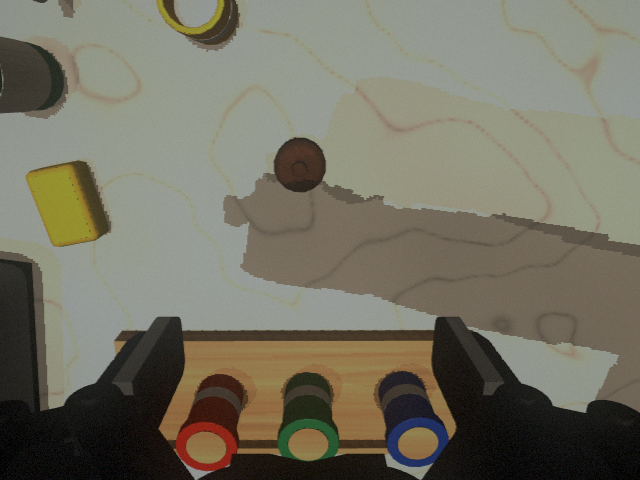

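View pics/scene_end.png

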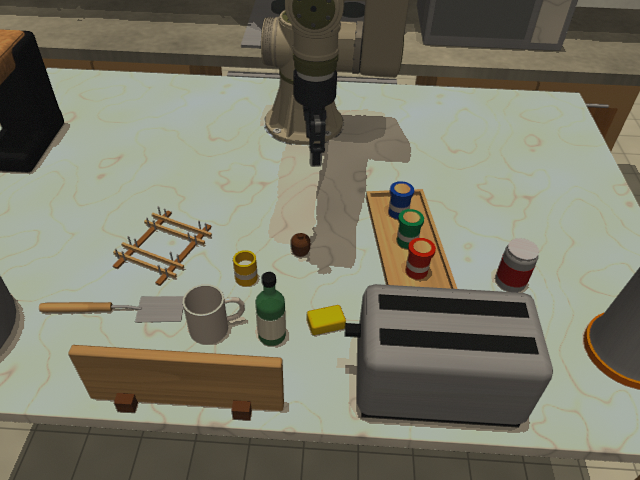

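View pics/top_end.png

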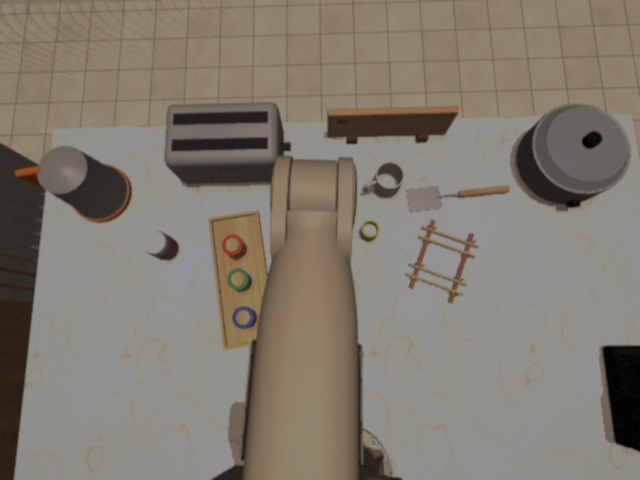

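Run:
```python
from h import *
im=cv2.imread('pics/scene_end.png'); cv2.imwrite('pics/sez.png',cv2.resize(im[172:296,362:466],(500,596),interpolation=cv2.INTER_CUBIC))
Cs,Ct=cam('scene'),cam('top'); S=im[:,:,::-1].copy(); T=cv2.imread('pics/top_end.png')[:,:,::-1].copy()
for c,p in [('red',(.5695,.282)),('green',(.479,.2655)),('blue',(.3822,.2505))]:
    print(c,'exp lid scene',ext(Cs,p,.082,.028),'top',ext(Ct,p,.082,.028))
    for I,x0,x1 in ((S,380,450),(T,215,262)):
        print('   ',[b[0].tolist() for b in blobs(mask(I,c,70,30),30) if x0<b[1][0]<x1])
```

```text
red exp lid scene (array([407.6, 236.7]), array([435.1, 255.9])) top (array([221.2, 232.8]), array([242.6, 254. ]))
    [[408, 237, 28, 31, 495], [406, 267, 23, 13, 140]]
    [[222, 235, 24, 23, 230]]
green exp lid scene (array([397.5, 207.9]), array([423.6, 225.1])) top (array([226.6, 267.1]), array([248.4, 288.9]))
    [[398, 209, 26, 29, 412], [397, 237, 12, 11, 67]]
    [[228, 270, 21, 20, 104]]
blue exp lid scene (array([389.1, 180.2]), array([413.7, 195.7])) top (array([231.6, 304.9]), array([253.7, 327.5]))
    [[390, 181, 24, 27, 381], [389, 209, 10, 10, 60]]
    [[233, 307, 22, 21, 167]]
```

View pics/sez.png

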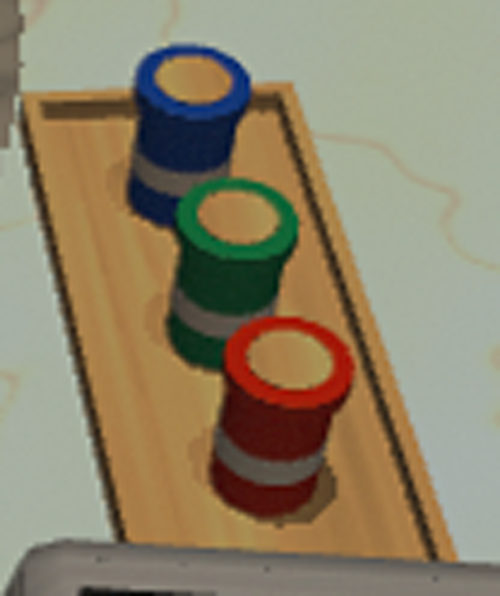

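All three lids match the projected fully-home outlines to within about 1 px in the scene view, and they are level. The arm is clear, so I'm handing in.

```bash
python3 -c "
from workcell import env
s=env.get_state(); print(s['clock'],s['qvel'])
print(env.hand_in())"
```

```text
67.5 [ 0.00968816 -0.00143077  0.00476666  0.00352724 -0.00300692 -0.00233759]
the job is handed in; nothing more can be done
None
```

The red, green and blue jars now stand upright on the tray floor, each closed with its own lid, plug down and wood inlay up. I handed the job in at 67.5 s of the 210 s allowed; no verdict was reported. The yellow lid was not in the stand, so I left the yellow jar alone.

- **Lid fit:** in the scene camera, all three lids lie within about 1 px (roughly 2 mm) of where a fully home, level lid should appear. In the top camera they lie within about 3 px (roughly 7 mm), a looser agreement that I put down to dark, blurred rims. I had no direct measure of lid height to the 2.5 mm limit.
- **Contact while seating:** the blue lid touched down at 2.5 N. The red and green lids showed no clear contact force before I let go. The pictures afterwards show both seated.
- **Surroundings:** in the final pictures the arm is clear of everything and the other kitchen things are where they started. The yellow jar moved by roughly 2 cm during the run, while the arm was not near it.

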